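# Reload the autosampler and start the run

## Robot

A 7-joint arm with a two-finger parallel gripper is mounted at the origin on the work surface. World frame = base frame: x ahead of the robot, y to its left, z up, the work surface at z = 0. Lengths are in mm, angles in rad, forces in N, time in s.
With the tool pointing down it reaches from about 425 to 1025 mm from the base axis. Payload 9.4 kg.
Tool frame: the origin (TCP) lies at the very end of the fingers, on their centre line; the grasp point (between the pads) lies 19 mm behind it; z points along the fingers, y is the line along which they close (so a half turn about z gives the same grasp; the last joint's range is limited). The gripper opens to 93 mm and grips with 3 to 60 N. Pads are 15 mm wide; open, the fingers measure 128 mm over their backs; the gripper's body (75 mm by 188 mm) begins 65 mm behind the grasp point.
Start: joints at [1.184, 0.599, -0.003, 1.599, 0.002, 0.943, -0.08], TCP at [221.019, -690.489, 218.618] pointing down, gripper open.
Joint ranges: [-2.57, 2.57], [-0.35, 1.97], [-1.29, 1.29], [0.11, 2.56], [-1.05, 4.19], [0.11, 1.86], [-2.63, 2.63]. Speed limits (rad/s): [2.22, 2.22, 3.01, 3.01, 3.14, 3.14, 3.14].

## Interface

Orientations are given as a rotation vector (axis times angle).
In Python, from station import sensors, optics, ticket gives the robot as it stands.
- The arm moves only by the tool move_arm, never from a script. Its argument "plan" is a list that holds one entry, the list of rows, each a list of 7 numbers: the opening, from -1 (shut) to 1 (fully open), then the shift along the tool's x, y, z in m, then the turn, a rotation vector about the tool's x, y, z in rad. In form: [[[hand, x, y, z, ax, ay, az], ...]]. A call has 1 to 8 rows; each row is the pose to reach, as a shift and turn from the pose commanded when the call began, along the tool's axes at that moment; what a row does not reach only later rows make up. A row lasts 1/10 s, in which the tool goes at most 50 mm and 8.59 degrees, less where a joint would pass 70% of its speed; a pose out of reach is approached as far as the arm can. A call with a gripper value outside its range is refused whole. The fingers move at their own pace and stop on an object; the grip force is fixed at half the most. Time passes only in rows, so rows that repeat a pose let the fingers close. It gives the time, the measured TCP pose, the force, the opening and the grip force at its end, in the units of the state.
- sensors.get_obs(): the state, without advancing time (a new reading comes with each control period).
- optics.get_image(name): name is "scene" or "top" or "wrist"; returns the picture (384x512x3 uint8, red, green, blue); there is no depth.
- optics.get_calibration(name): a dict with "mtx" (3x3 intrinsics, pixels), "origin" and "rotation" of the camera in the world. Camera axes: x right, y up, looking along -z (the intrinsics and any distortion apply to the point x, -y, -z); pixel columns grow to the right and rows downward; lengths in mm; the calibration is good to about 2 mm. A picture is of the moment at which its call begins: read the wrist's pose just before it. get_calibration takes no time and is no camera call; for the wrist camera it gives the pose at the moment of the call.
- ticket.finish_job(): hands the job in; it is judged then, once.
Trained networks look in the newest picture that a camera, given by its name, has taken for a name from the list of things; names that differ only in an ending like _2 or _b are one class to them, and where a whole thing is asked for, a point or a joint stands for the part that bears it (a point fixed in the world has none). Each returns a list of dicts, best first, with "score" (0 to 1); they miss things now and then, are a little off and sometimes report something else, mostly with a low value. They report only what shows in the picture. A call takes as long as a camera call. They do not tell look-alikes from the thing itself.
- optics.regions_of(camera, target): "pixels" (384x512 bool, what is visible of it) and "centre" ([column, row] in pixels, amid what is visible of it).
- optics.landmark_of(camera, target): "centre" ([column, row] in pixels: a listed point, or the origin of a listed thing).
The state is a dict: "t": time; "qpos": joint angles; "dq": joint speeds; "joint_torque": joint torques, N m; "eef_pos": TCP position; "eef_rot": TCP orientation; "force": force on the tool from outside, world axes, zero at the start; "torque": the same for the moment, N m; "grip_width": finger opening in mm; "grip_force": force on a finger pad.
Only numpy, scipy, OpenCV 4.12 (cv2) and the standard library are available. Lean on these libraries where they do the work, as an engineer would, in place of code of your own. Each camera call takes 0.05 s, during which the arm holds its last target. There are 200 camera calls.

## Task

Get the autosampler ready for its next run: press Park on its keypad, then take the finished bottles out of the sampler's tray and stand them in free cells of the cardboard carton, and stand every bottle that waits on the bench in the tray, upright and one per cell. With all bottles in place, press Prep Run and then Start, one key at a time and each fully down. The bottles are glass, so set them down, do not drop them; never press Stop, and leave everything else, also the bottle already in the carton, as it is.

Things in the scene. Friction and masses are not known exactly. Their poses are not given: they have to be found in the camera images.
- new1: Waiting sample, free on the open bench (four or five of new1 to new5 are there, the rest absent). Round 60 ml amber glass bottle, upright: body 40 mm across up to 54 mm high, shoulder up to 68, white cap 25 mm across from 73 to the top at 96 mm; 85 to 160 g; origin at the centre of the underside, z up its axis.
- new2: Waiting sample, free on the open bench (four or five of new1 to new5 are there, the rest absent). Round 60 ml amber glass bottle, upright: body 40 mm across up to 54 mm high, shoulder up to 68, white cap 25 mm across from 73 to the top at 96 mm; 85 to 160 g; origin at the centre of the underside, z up its axis.
- new3: Waiting sample, free on the open bench (four or five of new1 to new5 are there, the rest absent). Round 60 ml amber glass bottle, upright: body 40 mm across up to 54 mm high, shoulder up to 68, white cap 25 mm across from 73 to the top at 96 mm; 85 to 160 g; origin at the centre of the underside, z up its axis.
- new4: Waiting sample, free on the open bench (four or five of new1 to new5 are there, the rest absent). Round 60 ml amber glass bottle, upright: body 40 mm across up to 54 mm high, shoulder up to 68, white cap 25 mm across from 73 to the top at 96 mm; 85 to 160 g; origin at the centre of the underside, z up its axis.
- new5: Waiting sample, free on the open bench (four or five of new1 to new5 are there, the rest absent). Round 60 ml amber glass bottle, upright: body 40 mm across up to 54 mm high, shoulder up to 68, white cap 25 mm across from 73 to the top at 96 mm; 85 to 160 g; origin at the centre of the underside, z up its axis.
- run1: Finished sample, in a cell of the tray at the start (two or three of run1 to run4 are there); like the waiting ones. Round 60 ml amber glass bottle, upright: body 40 mm across up to 54 mm high, shoulder up to 68, white cap 25 mm across from 73 to the top at 96 mm; 85 to 160 g; origin at the centre of the underside, z up its axis.
- run2: Finished sample, in a cell of the tray at the start (two or three of run1 to run4 are there); like the waiting ones. Round 60 ml amber glass bottle, upright: body 40 mm across up to 54 mm high, shoulder up to 68, white cap 25 mm across from 73 to the top at 96 mm; 85 to 160 g; origin at the centre of the underside, z up its axis.
- run3: Finished sample, in a cell of the tray at the start (two or three of run1 to run4 are there); like the waiting ones. Round 60 ml amber glass bottle, upright: body 40 mm across up to 54 mm high, shoulder up to 68, white cap 25 mm across from 73 to the top at 96 mm; 85 to 160 g; origin at the centre of the underside, z up its axis.
- run4: Finished sample, in a cell of the tray at the start (two or three of run1 to run4 are there); like the waiting ones. Round 60 ml amber glass bottle, upright: body 40 mm across up to 54 mm high, shoulder up to 68, white cap 25 mm across from 73 to the top at 96 mm; 85 to 160 g; origin at the centre of the underside, z up its axis.
- old1: Bottle already in a cell of the carton at the start, stays there (one of old1, old2 is there, the other absent). Round 60 ml amber glass bottle, upright: body 40 mm across up to 54 mm high, shoulder up to 68, white cap 25 mm across from 73 to the top at 96 mm; 85 to 160 g; origin at the centre of the underside, z up its axis.
- old2: Bottle already in a cell of the carton at the start, stays there (one of old1, old2 is there, the other absent). Round 60 ml amber glass bottle, upright: body 40 mm across up to 54 mm high, shoulder up to 68, white cap 25 mm across from 73 to the top at 96 mm; 85 to 160 g; origin at the centre of the underside, z up its axis.
- tray: Divided tray of grey plastic, fixed on the sampler's white base (its underside 45 mm over the bench), 116 x 172 mm, 44 mm high, open on top, 2 x 3 cells 52 x 52 mm inside, 56 mm apart, walls 4 mm, inner floor 4 mm above the origin. Origin at the centre of the underside, z up; cell centres at x = -28, 28 and y = -56, 0, 56 mm. Nothing overhangs it.
- sampler: Autosampler that carries the tray, fixed; origin on the bench straight below the tray's, same axes. White base 45 mm high, x -85 to 245, y -100 to 320 mm; housing 80 mm high along its back (x from 170); column and parked arm with needle, up to 280 mm high, at y = 225 to 275 mm.
- carton: Open cardboard carton for finished samples, loose on the bench (0.5 kg), 116 x 116 mm, 50 mm high, 2 x 2 cells 52 x 52 mm inside, 56 mm apart, walls 4 mm, inner floor 4 mm above the origin. Origin at the centre of the underside, z up; cell centres at x = -28, 28 and y = -28, 28 mm.
- console: Keypad console, fixed: white box 120 (x) x 180 (y) x 40 mm, origin at the centre of its underside, z up, x away from the user (the robot's side). Display hood 61 mm high along its far edge (x 25 to 60). Four keys in a row at x = -22 mm, tops 51 mm over the bench; left to right as the user sees it: Park, Prep Run, Start, Stop at y = 60, 20, -20, -60 mm.
- key_park (a joint): Park key, first from the left: wide bar along the row, 30 x 16 mm. Grey. Travel in m: 0 up, 0.005 fully down; sprung, 1.2 N to start and 4.2 N fully down; comes back up when let go.
- key_prep (a joint): Prep Run key, second: square, 20 mm. Grey. Travel in m: 0 up, 0.005 fully down; sprung, 1.2 N to start and 4.2 N fully down; comes back up when let go.
- key_start (a joint): Start key, third: round, 24 mm. Grey. Travel in m: 0 up, 0.005 fully down; sprung, 1.2 N to start and 4.2 N fully down; comes back up when let go.
- key_stop (a joint): Stop key, last on the right: narrow bar across the row, 12 x 30 mm, not to be pressed. Grey. Travel in m: 0 up, 0.005 fully down; sprung, 1.2 N to start and 4.2 N fully down; comes back up when let go.
- solvent: Glass solvent bottle with black cap, 70 mm across, 140 mm high; bystander, to be left alone. Origin at its underside.
- beaker: Empty glass beaker, 54 mm across, 75 mm high; bystander, to be left alone. Origin at its underside.
- septa: Small cardboard box 60 x 34 x 24 mm; bystander, to be left alone. Origin at its underside.
- capjar: Low jar 48 mm across, 55 mm high; bystander, to be left alone. Origin at its underside.
Things that resemble listed ones, but are neither listed nor needed, are in the scene too. What is shaped like the run4 but purple is not meant.

How it is judged:
By the outcome, as a careful person would: the job done as asked, in the order asked, and still so for the second after the job is handed in, with the robot touching nothing.
Of new1, new2, new3, new4, new5 only 4 to 5 are there at a start; the rules pass over those that are not, and their reading is None.
Of run1, run2, run3, run4 only 2 to 3 are there at a start; the rules pass over those that are not, and their reading is None.
Of old1, old2 only 1 to 1 are there at a start; the rules pass over those that are not, and their reading is None.
At some moment in a run one of carton may be knocked a few centimetres aside while the robot is not near it.
It also fails if it takes over 210 s, if anything falls off the work surface, if the arm or the gripper's body presses on something with over 40 N, if the wrist force passes 120 N, or if a joint passes its speed limit or range.

## Working session

There is one attempt and no reset: what is moved stays moved. The work goes in short steps, Python scripts to look and compute and a tool call to move; the robot and the scene stay as the last step left them, time stands still between calls to the robot, and variables do not carry over. Pictures are saved under pics/ and viewed, at most 14 in all, crops included, and the job is handed in when it is done.

Besides the shell and the picture viewer there is one more tool, called after ">>>" as name([rows], argument=value, ...), one row to a line, values as JSON. move_arm: Moves the arm, as the interface text tells. Its arguments: {"type":"object","properties":{"plan":{"type":"array","items":{"type":"array","items":{"type":"array","items":{"type":"number"}}}}},"required":["plan"]}

```bash
mkdir -p pics; ls
python3 - <<'E'
from station import sensors, optics
import cv2
print(sensors.get_obs())
for n in ("scene","top","wrist"):
    im=optics.get_image(n); cv2.imwrite(f"pics/{n}0.png",im[:,:,::-1]); c=optics.get_calibration(n); print(n,c)
E
```

```text
pics
{'t': 0.0, 'qpos': array([ 1.18430867,  0.60010543, -0.00253731,  1.6001227 ,  0.00183999,
        0.94289667, -0.07981622]), 'dq': array([-0.00015331, -0.00088531, -0.00079376,  0.00016679,  0.00030084,
       -0.00020343,  0.00080304]), 'joint_torque': array([-1.31292025e-03, -7.65068936e+01,  1.49621498e+00, -2.52351272e+01,
       -5.25163743e-02,  1.70119002e-02,  1.86737152e-04]), 'eef_pos': array([ 220.84219253, -690.03777468,  217.77686045]), 'eef_rot': array([-3.10250883e+00, -4.84536681e-01,  6.41891377e-04]), 'force': array([-0.42731755, -0.8761622 , -0.30815998]), 'torque': array([-0.02539006, -0.06418947,  0.02111486]), 'grip_force': 0.0, 'grip_width': 93.12758376098226}
scene {'mtx': array([[360.03218797,   0.        , 259.23009824],
       [  0.        , 360.03218797, 192.03628003],
       [  0.        ,   0.        ,   1.        ]]), 'origin': array([1254.32895176, -302.8209892 ,  599.01171398]), 'rotation': array([0.84173628, 0.56941571, 1.13756227])}
top {'mtx': array([[467.57069617,   0.        , 256.54929709],
       [  0.        , 467.57069617, 187.84766187],
       [  0.        ,   0.        ,   1.        ]]), 'origin': array([ 284.37359088,  -44.44591448, 1408.11256392]), 'rotation': array([ 0.13354883, -0.15339728, -1.54555789])}
wrist {'mtx': array([[289.78162765,   0.        , 252.10193643],
       [  0.        , 289.78162765, 191.64832702],
       [  0.        ,   0.        ,   1.        ]]), 'origin': array([ 299.26836539, -664.90595154,  383.54192625]), 'rotation': array([-0.25620921,  0.18826741, -1.25041261])}
```

View pics/scene0.png

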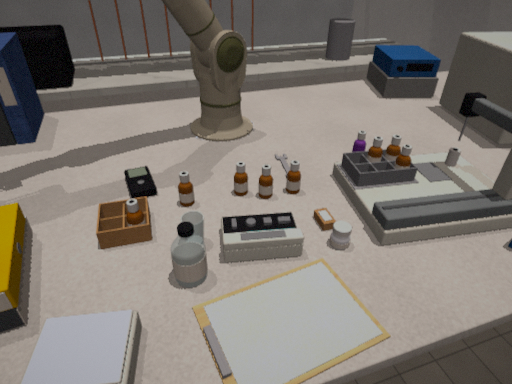

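View pics/top0.png

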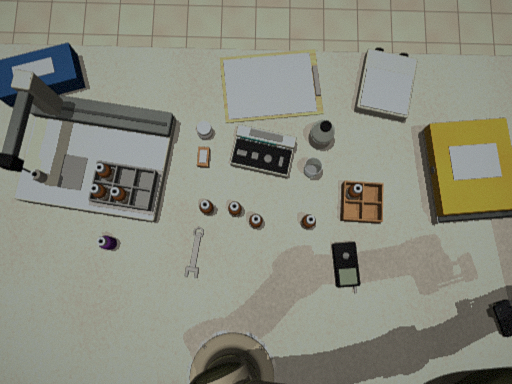

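The scene view shows four waiting bottles at about (186,190), (241,180), (266,183) and (294,178), and three finished ones in the tray near (376,150), (394,147) and (403,157). There is a purple decoy at (360,145) and an old bottle in the carton at (134,212). In the top view, the tray is at (125,188), the carton at (361,200), the console at (263,150), and the waiting bottles at (206,207), (234,209), (256,221) and (308,221).

```bash
cat > h.py <<'E'
import numpy as np, cv2
from scipy.spatial.transform import Rotation as R
from station import sensors, optics
def cal(n):
    c=optics.get_calibration(n); return c["mtx"],np.array(c["origin"]),R.from_rotvec(c["rotation"]).as_matrix()
def ray(c,px):
    K,o,M=c; d=np.array([(px[0]-K[0,2])/K[0,0],-(px[1]-K[1,2])/K[1,1],-1.]); d=M@d; return o,d/np.linalg.norm(d)
def onz(c,px,z):
    o,d=ray(c,px); return o+d*(z-o[2])/d[2]
def proj(c,P):
    K,o,M=c; v=M.T@(np.asarray(P,float)-o); return np.array([K[0,2]-K[0,0]*v[0]/v[2],K[1,2]+K[1,1]*v[1]/v[2]])
def tri(rs):
    A=np.zeros((3,3));b=np.zeros(3)
    for o,d in rs:
        Q=np.eye(3)-np.outer(d,d);A+=Q;b+=Q@o
    P=np.linalg.solve(A,b); return P,max(np.linalg.norm((np.eye(3)-np.outer(d,d))@(P-o)) for o,d in rs)
E
python3 - <<'E'
from h import *
np.set_printoptions(precision=1,suppress=True)
o=sensors.get_obs(); print(R.from_rotvec(o["eef_rot"]).as_matrix())
ct,cs=cal("top"),cal("scene")
optics.get_image("top");optics.get_image("scene")
for n in ["new1","run1","old1","tray","carton","console","sampler","key_park","key_prep","key_start","key_stop","solvent","beaker"]:
    a=[x for x in optics.landmark_of("top",n) if x["score"]>.25]; b=[x for x in optics.landmark_of("scene",n) if x["score"]>.25]
    print(n,"T",[(np.round(x["centre"],1).tolist(),round(x["score"],2)) for x in a],"S",[(np.round(x["centre"],1).tolist(),round(x["score"],2)) for x in b])
    for x in a:
        for y in b:
            P,e=tri([ray(ct,x["centre"]),ray(cs,y["centre"])])
            if e<8: print("   ",P,round(e,1))
E
```

```text
[[ 1.   0.3 -0. ]
 [ 0.3 -1.   0. ]
 [-0.  -0.  -1. ]]
new1 T [([235.6, 211.9], 0.69), ([206.2, 207.6], 0.54), ([307.3, 224.7], 0.53), ([255.3, 222.7], 0.49)] S [([243.2, 193.6], 0.82), ([186.3, 203.9], 0.73), ([262.2, 200.0], 0.66), ([290.2, 189.0], 0.62)]
    [472.    0.9 -20.5] 2.1
    [478.9  87.1   4.7] 4.5
    [ 436.8 -215.2   -9.3] 1.4
    [440.5 -53.8  -7.4] 4.6
run1 T [([109.2, 243.2], 0.82), ([119.7, 200.8], 0.69), ([110.8, 170.0], 0.51), ([100.6, 195.1], 0.48)] S [([397.8, 174.5], 0.86), ([369.1, 168.7], 0.71), ([358.1, 155.5], 0.63), ([389.9, 167.7], 0.51)]
    [368.8 377.    6.5] 2.5
    [489.5 341.7  32.7] 4.0
    [577.6 369.2  59.3] 1.5
    [506.4 401.2  34.5] 1.4
old1 T [([354.6, 192.8], 0.78)] S [([138.5, 232.6], 0.84), ([127.5, 226.8], 0.45)]
    [ 535.8 -353.     6.9] 6.1
    [ 532.  -362.2   24.6] 6.8
tray T [([126.6, 186.8], 0.73)] S [([380.8, 173.7], 0.56), ([396.2, 176.5], 0.27)]
carton T [] S [([126.8, 230.0], 0.68), ([261.8, 198.7], 0.34)]
console T [([261.3, 156.6], 0.97), ([108.6, 172.3], 0.75), ([307.7, 226.4], 0.32)] S [([259.6, 239.9], 0.73)]
    [645.3 -72.3  -3.2] 0.5
sampler T [([131.6, 189.9], 0.95)] S [([375.4, 183.5], 0.75)]
    [533.6 325.8   7.8] 7.7Traceback (most recent call last):
  File "<stdin>", line 7, in <module>
ValueError: it knows: beaker, capjar, carton, console, new, old, run, sampler, septa, solvent, tray
```

View pics/wrist0.png

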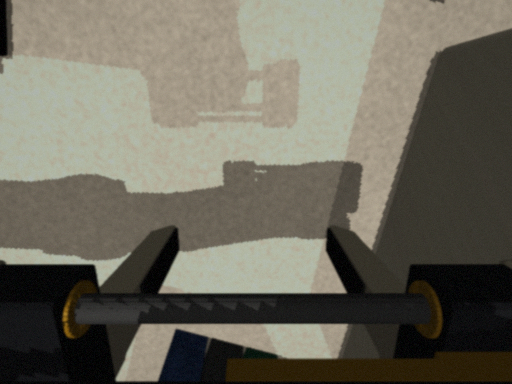

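The wrist view shows only bare bench and the fingers. The networks' landmarks are off by about 10 mm, so I'll refine with the cap centroids and then look closer with the wrist camera.

```bash
cat >> h.py <<'E'
def yaw(o=None):
    M=R.from_rotvec((o or sensors.get_obs())["eef_rot"]).as_matrix(); return np.arctan2(M[1,0],M[0,0])
def delta(P,a=None):
    "tool shift (m) and az turn to bring TCP to world P (mm), yaw a, tool down"
    o=sensors.get_obs(); M=R.from_rotvec(o["eef_rot"]).as_matrix(); d=M.T@(np.array(P)-o["eef_pos"])/1000
    T=R.from_matrix(M) if a is None else R.from_matrix([[np.cos(a),np.sin(a),0],[np.sin(a),-np.cos(a),0],[0,0,-1]])
    print("delta",np.round(d,4),"turn",np.round((R.from_matrix(M).inv()*T).as_rotvec(),3))
E
python3 - <<'E'
from h import *
np.set_printoptions(precision=1,suppress=True)
c=cal("wrist"); M=c[2]; print("cam look",-M[:,2],"up",M[:,1])
for u,v in [(256,200),(256,50),(50,100),(460,100)]: print(onz(c,(u,v),0))
ct,cs=cal("top"),cal("scene")
T=cv2.imread("pics/top0.png");S=cv2.imread("pics/scene0.png")
def caps(img,c,guess):
    p=proj(c,guess); r=8; x,y=int(round(p[0])),int(round(p[1])); 
    g=img[y-r:y+r+1,x-r:x+r+1].min(2).astype(float); w=np.clip(g-110,0,None)
    yy,xx=np.mgrid[y-r:y+r+1,x-r:x+r+1]; return np.array([(w*xx).sum(),(w*yy).sum()])/w.sum(),p
# top-view crop for inspection
cv2.imwrite("pics/crop_t.png",np.vstack([cv2.resize(T[135:260,80:280],None,fx=4,fy=4,interpolation=cv2.INTER_CUBIC)]))
delta((470,-72,300),0)
E
```

```text
cam look [-0.3 -0.1 -1. ] up [ 0.9  0.3 -0.3]
[ 177.2 -710.     0. ]
[ 358.8 -651.     0. ]
[ 224.6 -420.8    0. ]
[ 382.9 -914.4    0. ]
delta [ 0.4 -0.5 -0.1] turn [0.  0.  0.3]
```

View pics/crop_t.png

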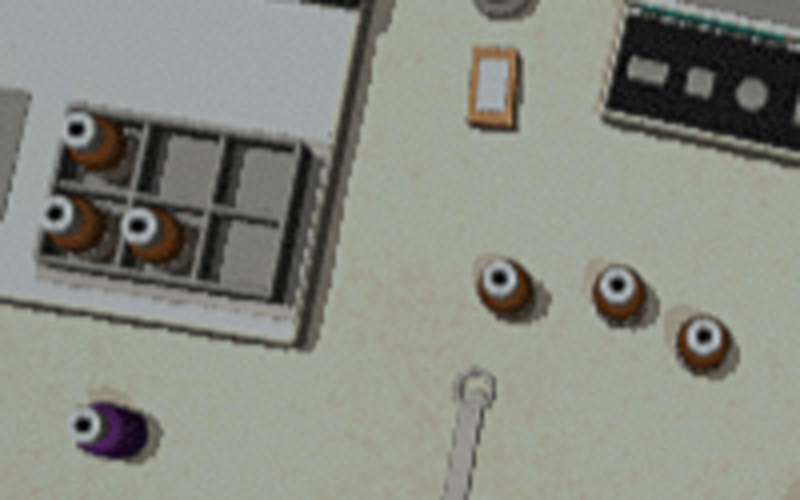

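In the top crop, every cap shows a white ring with a black centre. The three finished bottles occupy the two left tray cells of the near row and the far-left cell, and three waiting bottles stand at the right. Moving over the console to look.

>>> move_arm([
  [[-1, 0.24, -0.25, -0.04, 0, 0, 0.155], [-1, 0.24, -0.25, -0.04, 0, 0, 0.31], [-1, 0.24, -0.25, -0.06, 0, 0, 0.31], [-1, 0.24, -0.25, -0.08, 0, 0, 0.31], [-1, 0.24, -0.25, -0.08, 0, 0, 0.31], [-1, 0.24, -0.25, -0.08, 0, 0, 0.31], [-1, 0.24, -0.25, -0.08, 0, 0, 0.31], [-1, 0.24, -0.25, -0.08, 0, 0, 0.31]],
])

```text
t: 1.75
eef_pos: [376.9, -374.4, 300.5]
eef_rot: [-3.141, -0.011, -0.005]
force: [0.5, 0.1, -0.4]
grip_width: 33.7
grip_force: 0.0
```

>>> move_arm([
  [[-1, 0.143, -0.302, 0, 0, 0, 0], [-1, 0.143, -0.302, 0, 0, 0, 0], [-1, 0.143, -0.302, 0, 0, 0, 0], [-1, 0.143, -0.302, 0, 0, 0, 0], [-1, 0.143, -0.302, 0, 0, 0, 0], [-1, 0.143, -0.302, 0, 0, 0, 0], [-1, 0.143, -0.302, 0, 0, 0, 0], [-1, 0.143, -0.302, 0, 0, 0, 0]],
])

```text
t: 2.55
eef_pos: [518.5, -72.6, 298.5]
eef_rot: [-3.14, -0.01, -0.002]
force: [0.1, 0.8, -0.2]
grip_width: 0.6
grip_force: 0.0
```

```bash
cat >> h.py <<'E'
def shot(name,fn=None):
    c=cal(name); im=optics.get_image(name)
    if fn: cv2.imwrite("pics/"+fn,im[:,:,::-1])
    return c,im
E
python3 - <<'E'
from h import *
o=sensors.get_obs(); print(o["eef_pos"],yaw(o),o["grip_width"])
c,im=shot("wrist","w1.png"); print(c)
for n in ["console","new1","septa"]:
    print(n,[(np.round(x["centre"],1).tolist(),round(x["score"],2),np.round(onz(c,x["centre"],0))) for x in optics.landmark_of("wrist",n) if x["score"]>.3])
E
```

```text
[518.45104916 -72.57530957 298.53523538] 0.006635064118815614 0.6165268742210014
(array([[289.78162765,   0.        , 252.10193643],
       [  0.        , 289.78162765, 191.64832702],
       [  0.        ,   0.        ,   1.        ]]), array([600.44761642, -71.83132597, 464.20158812]), array([[ 7.21054984e-03,  9.56420973e-01,  2.91902263e-01],
       [-9.99972819e-01,  7.34581878e-03,  6.32604560e-04],
       [-1.53922485e-03, -2.91898890e-01,  9.56447944e-01]]))
console [([255.2, 68.2], 0.8, array([650., -75.,   0.]))]
new1 [([246.4, 201.8], 0.95, array([441., -63.,   0.])), ([334.0, 200.4], 0.84, array([ 444., -211.,    0.])), ([157.8, 179.3], 0.8, array([479.,  84.,  -0.])), ([205.5, 177.9], 0.67, array([482.,   5.,   0.]))]
septa [([132.5, 75.4], 0.83, array([639., 108.,   0.]))]
```

View pics/w1.png

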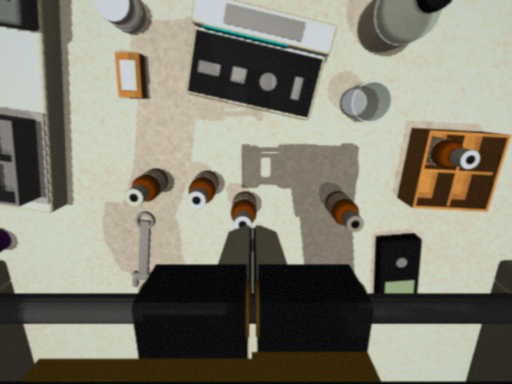

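The wrist view shows the keys at (208,69), (238,75), (268,82) and (297,88), and the waiting caps at about (135,197), (198,199), (242,223) and (354,224). The carton is at (455,165) with the old cap at (470,158).

Run:
```python
from h import *
np.set_printoptions(precision=1,suppress=True)
c=cal("wrist"); W=cv2.imread("pics/w1.png"); T=cv2.imread("pics/top0.png"); S=cv2.imread("pics/scene0.png"); ct,cs=cal("top"),cal("scene")
g=cv2.cvtColor(W,cv2.COLOR_BGR2GRAY)
keys=[]
for u,v in [(208,69),(238,75),(268,82),(297,88)]:
    r=14; sub=(g[v-r:v+r+1,u-r:u+r+1]>70).astype(np.uint8)
    n,l,st,ce=cv2.connectedComponentsWithStats(sub); k=l[r,r]; p=ce[k]+[u-r,v-r]
    P=onz(c,p,51); keys.append(P); print("key",p,st[k][4],P)
keys=np.array(keys); print("spacing",np.linalg.norm(np.diff(keys,axis=0),axis=1)); d=keys[0]-keys[3]; print("console yaw",np.degrees(np.arctan2(-d[0],d[1])))
def cap(img,p,r):
    # centroid of bright ring + enclosed dot
    u,v=map(round,p); G=img[v-r:v+r+1,u-r:u+r+1].min(2); m=(G>G.max()*.62).astype(np.uint8)
    cs_,_=cv2.findContours(m,cv2.RETR_EXTERNAL,cv2.CHAIN_APPROX_NONE); k=max(cs_,key=cv2.contourArea); h=cv2.convexHull(k); (x,y),rad=cv2.minEnclosingCircle(h); return np.array([x+u-r,y+v-r]),rad
for w,t in [((135,197),(205,205)),((198,199),(234,206)),((242,222),(256,219)),((354,224),(309,219)),((470,158),(358,187))]:
    pw,rw=cap(W,w,11); pt,rt=cap(T,t,8); P,e=tri([ray(c,pw),ray(ct,pt)]); print("cap",pw,rw,pt,rt,P,round(e,1),"w@96",onz(c,pw,96)[:2],"t@96",onz(ct,pt,96)[:2])
for t in [(100,167),(94,188),(115,191)]:
    pt,rt=cap(T,t,8); print("run t@145",pt,rt,onz(ct,pt,145))
a=cv2.resize(W[110:235,110:270],None,fx=5,fy=5,interpolation=cv2.INTER_CUBIC); cv2.imwrite("pics/cw.png",a)
```

```text
key [208.6  67.7] 281 [642.4 -21.5  51. ]
key [238.1  74.4] 234 [634.1 -60.2  51. ]
key [267.6  81.4] 258 [625.4 -99.5  51. ]
key [296.4  87.8] 207 [ 617.3 -138.3   51. ]
spacing [39.6 40.2 39.6]
console yaw -12.157722602916001
cap [135. 197.] 15.556448936462402 [205. 205.] 11.31380844116211 [475.4  85.3  84. ] 2.5 w@96 [478.   77.9] t@96 [475.1  86.2]
cap [198. 199.] 15.556448936462402 [234. 206.] 11.31380844116211 [473.7  -0.   87.9] 4.6 w@96 [475.1  -6.1] t@96 [474.    4.1]
cap [241.4 224. ] 11.994956016540527 [256. 219.] 11.31380844116211 [438.3 -61.3  94.5] 2.4 w@96 [438.7 -63.7] t@96 [438.3 -58.9]
cap [358.5 224. ] 12.777032852172852 [309. 219.] 11.31380844116211 [ 442.6 -212.6  111.2] 6.5 w@96 [ 438.4 -224.9] t@96 [ 441.5 -208.6]
cap [469.5 159. ] 10.404426574707031 [357.5 188. ] 4.272101879119873 [ 531.1 -344.5  112.8] 0.9 w@96 [ 528.6 -357.9] t@96 [ 533.6 -347.8]
run t@145 [100. 167.] 11.31380844116211 [567.6 374.4 145. ]
run t@145 [ 89. 188.] 8.544103622436523 [508.2 399.6 145. ]
run t@145 [112.6 189.4] 6.566091537475586 [505.8 335.  145. ]
```

Key spacing comes out at 39.6–40.2 mm against 40 expected, so that's good. Next I press Park, starting with the approach.

>>> move_arm([
  [[-1, 0.124, -0.05, 0.1, 0, 0, 0], [-1, 0.124, -0.05, 0.1, 0, 0, 0], [-1, 0.124, -0.05, 0.1, 0, 0, 0], [-1, 0.124, -0.05, 0.15, 0, 0, 0], [-1, 0.124, -0.05, 0.2, 0, 0, 0], [-1, 0.124, -0.05, 0.235, 0, 0, 0], [-1, 0.124, -0.05, 0.235, 0, 0, 0], [-1, 0.124, -0.05, 0.235, 0, 0, 0]],
])

```text
t: 3.55
eef_pos: [640.2, -28.8, 63.9]
eef_rot: [3.141, -0.003, -0.002]
force: [1.1, 0.7, -0.0]
grip_width: 0.2
grip_force: 0.0
```

>>> move_arm([
  [[-1, 0, 0, 0.008, 0, 0, 0], [-1, 0, 0, 0.013, 0, 0, 0], [-1, 0, 0, 0.016, 0, 0, 0], [-1, 0, 0, 0.018, 0, 0, 0], [-1, 0, 0, 0.018, 0, 0, 0]],
])

```text
t: 4.05
eef_pos: [641.4, -27.6, 46.4]
eef_rot: [3.141, -0.001, 0.003]
force: [1.7, -1.1, 4.4]
grip_width: 0.3
grip_force: 2.0
```

>>> move_arm([
  [[-1, 0, 0, 0.001, 0, 0, 0], [-1, 0, 0, 0.002, 0, 0, 0], [-1, 0, 0, 0.0025, 0, 0, 0], [-1, 0, 0, 0.0025, 0, 0, 0]],
])

```text
t: 4.45
eef_pos: [641.5, -27.6, 45.8]
eef_rot: [3.141, -0.001, 0.004]
force: [-4.0, -2.2, 23.2]
grip_width: 0.5
grip_force: 12.2
```

Run:
```python
from h import *
o=sensors.get_obs(); print(o["eef_pos"],o["force"],yaw(o),o["qpos"])
```

```text
[641.52535163 -27.63848132  45.80536822] [-4.0365358  -2.17737557 23.2026063 ] -0.0006035283651944355 [ 0.00362558  0.71560988 -0.07561821  1.91687687  0.103077    0.50997351
 -1.71478711]
```

Park hit its stop: the force jumped to 23 N at z=45.8. Next I lift and go look at the tray.

>>> move_arm([
  [[-1, 0, 0, -0.05, 0, 0, 0], [-1, -0.01, -0.03, -0.1, 0, 0, 0], [-1, -0.06, -0.06, -0.14, 0, 0, 0], [-1, -0.1, -0.1, -0.18, 0, 0, 0], [-1, -0.12, -0.13, -0.22, 0, 0, 0], [-1, -0.12, -0.17, -0.25, 0, 0, 0], [-1, -0.12, -0.21, -0.27, 0, 0, 0], [-1, -0.12, -0.25, -0.27, 0, 0, 0]],
])

```text
t: 5.25
eef_pos: [521.6, 199.1, 308.5]
eef_rot: [-3.141, 0.003, -0.004]
force: [1.3, -0.4, 0.1]
grip_width: 0.5
grip_force: 0.0
```

>>> move_arm([
  [[0, 0, -0.08, 0, 0, 0, 0], [0, 0, -0.08, 0, 0, 0, 0], [0, 0, -0.08, 0, 0, 0, 0], [0, 0, -0.08, 0, 0, 0, 0]],
])

```text
t: 5.65
eef_pos: [521.5, 278.5, 305.1]
eef_rot: [3.141, 0.002, -0.002]
force: [-0.4, -0.5, 0.6]
grip_width: 27.9
grip_force: 0.0
```

Run:
```python
from h import *
o=sensors.get_obs(); print(o["eef_pos"],o["force"],yaw(o),o["qpos"],o["grip_width"])
c,im=shot("wrist","w2.png"); print(c[1],c[2].tolist())
c,im=shot("top","t2.png")
```

```text
[521.53111896 278.45822733 305.05294401] [-0.43976438 -0.48976057  0.6162254 ] 0.0013854282411436066 [-0.4745994   0.35533685 -0.1535468   1.80555163  0.06390813  0.98699329
 -2.22344075] 27.860262561175436
[603.90842972 279.22921524 470.53459009] [[0.001979911337700979, 0.9557881467916253, 0.29404948291694927], [-0.9999974191515447, 0.0015647207532248353, 0.0016472216651219063], [0.0011142896142666836, -0.294051985372646, 0.9557887780556229]]
```

View pics/w2.png

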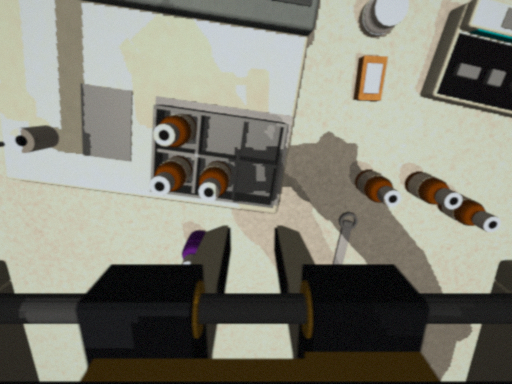

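The wrist view shows the tray spanning (152,98) to (287,207), run caps at (165,134), (161,186) and (209,191), and waiting caps at (391,198), (453,201) and (490,223). The purple decoy is at (195,243).

```bash
cat >> h.py <<'E'
def dot(img,p,r=7):
    "centre of the bright cap ring nearest p, refined by its black dot"
    u,v=map(int,np.round(p)); G=cv2.GaussianBlur(img.min(2).astype(np.float32),(0,0),.8)
    best=None
    for y in range(v-r,v+r+1):
        for x in range(u-r,u+r+1):
            if not(6<x<505 and 6<y<377): continue
            a=np.arange(0,6.3,.4); s=max(G[np.round(y+3.7*np.sin(a)).astype(int),np.round(x+3.7*np.cos(a)).astype(int)].min() for _ in [0])-G[y,x]
            if best is None or s>best[0]: best=(s,x,y)
    s,x,y=best; k=2; w=np.clip(G[y-k:y+k+1,x-k:x+k+1].max()-G[y-k:y+k+1,x-k:x+k+1],0,None)**2; yy,xx=np.mgrid[y-k:y+k+1,x-k:x+k+1]
    return np.array([(w*xx).sum(),(w*yy).sum()])/w.sum(),s
E
python3 - <<'E'
from h import *
np.set_printoptions(precision=1,suppress=True)
c2=cal("wrist"); W2=cv2.imread("pics/w2.png"); W1=cv2.imread("pics/w1.png"); T=cv2.imread("pics/top0.png"); ct=cal("top")
c1=(c2[0],np.array([600.44761642,-71.83132597,464.20158812]),np.array([[7.21054984e-03,9.56420973e-01,2.91902263e-01],[-9.99972819e-01,7.34581878e-03,6.32604560e-04],[-1.53922485e-03,-2.91898890e-01,9.56447944e-01]]))
for n,w1,w2,t in [("A",(135,197),(391,198),(205,205)),("B",(198,199),(453,201),(234,206)),("C",(242,222),(490,223),(256,219)),("D",(354,224),None,(309,218)),("old",(470,158),None,(358,187)),("r1",None,(165,134),(100,167)),("r2",None,(161,186),(95,188)),("r3",None,(209,191),(115,191))]:
    rs=[];pp=[]
    for im,c,p in((W1,c1,w1),(W2,c2,w2),(T,ct,t)):
        if p: q,s=dot(im,p); rs.append(ray(c,q)); pp.append(q)
    P,e=tri(rs); print(n,np.array(pp).ravel(),P,round(e,1))
cv2.imwrite("pics/tr.png",cv2.resize(W2[85:220,140:300],None,fx=5,fy=5,interpolation=cv2.INTER_CUBIC)[:600])
E
```

```text
A [133.2 197.7 392.2 198.7 204.3 204. ] [478.6  87.   96.7] 1.4
B [196.  200.  453.2 200.8 233.9 205.7] [475.7   3.3  96.8] 1.3
C [242.1 224.3 492.2 224.3 255.5 218.5] [440.8 -58.4  96.6] 1.4
D [354.9 224.  310.5 218.8] [ 442.3 -213.3   95.7] 0.5
old [470.1 159.3 357.6 187.8] [ 533.9 -347.6  100.3] 0.8
r1 [163.7 135.   98.6 166.8] [569.4 378.5 139. ] 1.7
r2 [159.  186.   93.3 187.9] [509.8 388.8 139.3] 1.1
r3 [208.2 192.1 114.  191. ] [502.4 330.6 141.5] 1.5
```

View pics/tr.png

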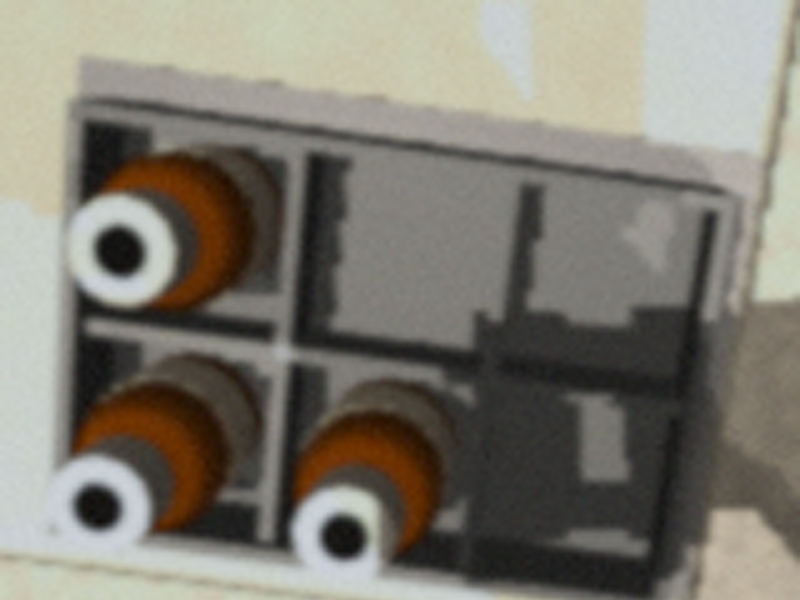

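```bash
cat >> h.py <<'E'
def fit2(L,Wd):
    L=np.array(L,float);Wd=np.array(Wd)[:,:2];l0=L.mean(0);w0=Wd.mean(0);A=L-l0;B=Wd-w0
    a=np.arctan2((A[:,0]*B[:,1]-A[:,1]*B[:,0]).sum(),(A*B).sum()); M=np.array([[np.cos(a),-np.sin(a)],[np.sin(a),np.cos(a)]])
    t=w0-M@l0; return t,a,M,(L@M.T+t-Wd)
E
python3 - <<'E'
from h import *
np.set_printoptions(precision=1,suppress=True)
c2=cal("wrist"); ct=cal("top")
px=[(155,105.6),(287,123.5),(277,207),(197,155),(201,116.5)]
L=[(58,86),(58,-86),(-58,-86),(0,28),(56,28)]
Wd=[onz(c2,p,89) for p in px]; t,a,M,res=fit2(L,Wd); print("tray",t,np.degrees(a)); print(res)
# top view, crop corners
pt=[(80+68/4,135+103/4),(80+305/4,135+145/4),(80+278/4,135+300/4),(80+40/4,135+262/4)]
Wt=[onz(ct,p,89) for p in pt]; t2,a2,_,r2=fit2([(58,86),(58,-86),(-58,-86),(-58,86)],Wt); print("tray top",t2,np.degrees(a2));print(r2)
for i in (-28,28):
    for j in (56,0,-56): print((i,j),M@[i,j]+t)
for p in [(163.7,135),(159,186),(208.2,192.1)]: print("run@145",onz(c2,p,145))
# projected model drawn
W=cv2.imread("pics/w2.png"); b=cv2.resize(W[85:220,140:300],None,fx=5,fy=5)
for i in (-28,28):
    for j in (56,0,-56):
        pts=[]
        for s in ((-26,-26),(-26,26),(26,26),(26,-26)):
            q=M@[i+s[0],j+s[1]]+t; u=proj(c2,(*q,89)); pts.append(((u-[140,85])*5+2).round().astype(int))
        cv2.polylines(b,[np.array(pts)],True,(0,0,255),1)
cv2.imwrite("pics/tr2.png",b[:600])
E
```

```text
tray [532.2 321.8] -6.886643587901246
[[-1.   0.8]
 [ 0.6 -2.5]
 [-0.4  1.3]
 [-2.7 -0.4]
 [ 3.5  0.8]]
tray top [527.6 322.7] -7.594877093405178
[[-2.  -2.8]
 [ 2.4 -1.1]
 [ 0.2  1.7]
 [-0.7  2.1]]
(-28, 56) [511.1 380.7]
(-28, 0) [504.4 325.1]
(-28, -56) [497.7 269.5]
(28, 56) [566.7 374. ]
(28, 0) [560.  318.4]
(28, -56) [553.3 262.8]
run@145 [570.3 374.9 145. ]
run@145 [511.5 385.8 145. ]
run@145 [504.  328.6 145. ]
```

View pics/tr2.png

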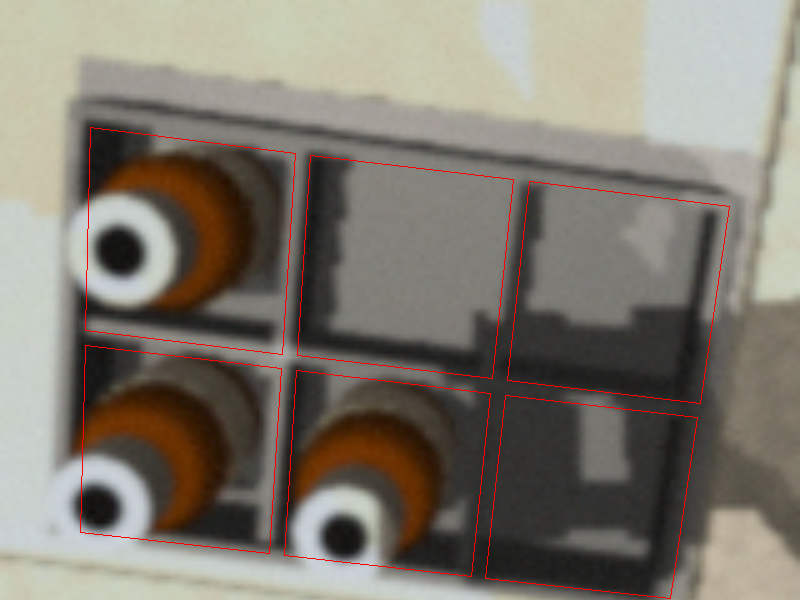

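The projected cell grid fits the tray to about 2 mm: centre about (533,323), yaw −7°. A diagonal grasp at yaw of about 38° clears all neighbouring bottles. Next, approach run bottle r3.

>>> move_arm([
  [[0.1, -0.018, -0.05, 0, 0, 0, -0.14], [0.1, -0.018, -0.05, 0.03, 0, 0, -0.28], [0.1, -0.018, -0.05, 0.06, 0, 0, -0.42], [0.1, -0.018, -0.05, 0.09, 0, 0, -0.56], [0.1, -0.018, -0.05, 0.12, 0, 0, -0.66], [0.1, -0.018, -0.05, 0.13, 0, 0, -0.66], [0.1, -0.018, -0.05, 0.13, 0, 0, -0.66], [0.1, -0.018, -0.05, 0.13, 0, 0, -0.66]],
])

```text
t: 6.55
eef_pos: [505.0, 328.1, 176.6]
eef_rot: [-2.974, -1.013, -0.002]
force: [-0.2, 0.7, 0.4]
grip_width: 50.8
grip_force: 0.0
```

Run:
```python
from h import *
np.set_printoptions(precision=4,suppress=True)
o=sensors.get_obs(); print(o["eef_pos"],yaw(o),o["qpos"],o["grip_width"])
delta((503.5,329,116)); c,im=shot("wrist","w3.png"); print(c[1])
```

```text
[505.0044 328.1    176.6004] 0.6564579538287725 [-0.4649  0.516  -0.2984  1.9163  0.2176  0.7393 -1.8024] 50.820990420985694
delta [-0.0007 -0.0016  0.0606] turn [0. 0. 0.]
[570.0123 378.4476 342.2833]
```

View pics/w3.png

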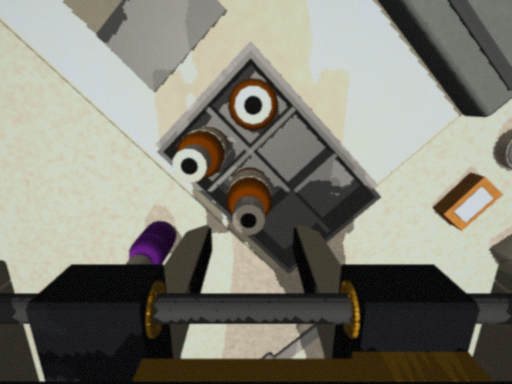

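The caps of r1, r2 and r3 are at (253,104), (189,165) and (248,220), and r3 is centred between the fingers.

Run:
```python
from h import *
np.set_printoptions(precision=1,suppress=True)
c=cal("wrist"); W=cv2.imread("pics/w3.png")
for p in [(253,104),(189,165),(248,220)]:
    q,s=dot(W,p); print(q,s,onz(c,q,145),onz(c,q,142))
```

```text
[251.9 105.2] 1.4968967 [569.  378.2 145. ] [569.  378.2 142. ]
[187.1 168.8] 3.2521 [507.8 387.9 145. ] [506.9 388.1 142. ]
[245.9 219.9] 2.1894279 [502.4 332.3 145. ] [501.4 331.6 142. ]
```

>>> move_arm([
  [[0.1, -0.001, -0.001, 0.03, 0, 0, 0], [0.1, -0.001, -0.001, 0.05, 0, 0, 0], [0.1, -0.001, -0.001, 0.06, 0, 0, 0], [0.1, -0.001, -0.001, 0.06, 0, 0, 0], [-1, -0.001, -0.001, 0.06, 0, 0, 0], [-1, -0.001, -0.001, 0.06, 0, 0, 0], [-1, -0.001, -0.001, 0.06, 0, 0, 0], [-1, -0.001, -0.001, 0.06, 0, 0, 0]],
])

```text
t: 7.4
eef_pos: [503.1, 328.7, 116.2]
eef_rot: [-2.972, -1.017, -0.001]
force: [-0.2, -0.0, -1.1]
grip_width: 24.4
grip_force: 30.0
```

The grip holds the cap at 24.4 mm. Next I lift it and carry it to the carton.

>>> move_arm([
  [[-1, 0, 0, -0.03, 0, 0, 0], [-1, 0, 0, -0.075, 0, 0, 0], [-1, 0, 0, -0.115, 0, 0, 0], [-1, -0.02, 0.024, -0.144, 0, 0, 0], [-1, -0.05, 0.06, -0.144, 0, 0, 0], [-1, -0.08, 0.096, -0.144, 0, 0, 0], [-1, -0.11, 0.132, -0.144, 0, 0, 0], [-1, -0.14, 0.168, -0.144, 0, 0, 0]],
])

```text
t: 8.2
eef_pos: [494.8, 108.1, 259.9]
eef_rot: [2.972, 1.018, 0.001]
force: [0.6, 0.0, -1.0]
grip_width: 24.5
grip_force: 30.0
```

>>> move_arm([
  [[-1, -0.032, 0.037, 0, 0, 0, 0], [-1, -0.064, 0.074, 0, 0, 0, 0], [-1, -0.096, 0.111, 0, 0, 0, 0], [-1, -0.128, 0.148, 0, 0, 0, 0], [-1, -0.16, 0.185, 0, 0, 0, 0], [-1, -0.192, 0.222, 0, 0, 0, 0], [-1, -0.224, 0.26, 0, 0, 0, 0], [-1, -0.25, 0.291, 0, 0, 0, 0]],
])

```text
t: 9.0
eef_pos: [475.2, -276.2, 259.8]
eef_rot: [2.972, 1.015, -0.0]
force: [0.2, 0.5, -0.5]
grip_width: 24.3
grip_force: 30.0
```

>>> move_arm([
  [[-1, -0.03, 0.034, 0, 0, 0, 0], [-1, -0.056, 0.066, 0, 0, 0, 0], [-1, -0.075, 0.088, 0, 0, 0, 0], [-1, -0.083, 0.097, 0, 0, 0, 0], [-1, -0.083, 0.097, 0, 0, 0, 0], [-1, -0.083, 0.097, 0, 0, 0, 0]],
])

```text
t: 9.6
eef_pos: [470.3, -399.0, 259.4]
eef_rot: [-2.971, -1.019, -0.0]
force: [0.3, 0.2, -2.1]
grip_width: 24.5
grip_force: 30.0
```

Run:
```python
from h import *
o=sensors.get_obs(); print(o["t"],o["eef_pos"],yaw(o),o["qpos"],o["grip_width"])
c,im=shot("wrist","w4.png"); c,im=shot("top","t4.png")
```

```text
9.6 [ 470.26733178 -398.96503202  259.41923788] 0.6610133709115942 [ 0.71746392  0.43035102 -0.15090526  1.80624129  0.07827859  0.91151413
 -0.37770019] 24.502953691036005
```

View pics/w4.png

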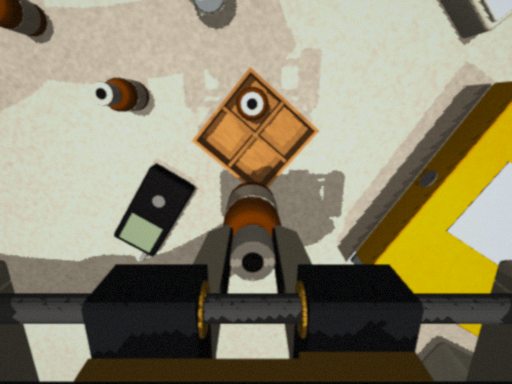

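The wrist view shows the carton with corners at (250,68), (194,140) and (318,131). The old bottle is in the top cell at (252,103), the held bottle is upright in the gripper, and three cells are free.

```bash
cat >> h.py <<'E'
from scipy.optimize import minimize
def carton(c,im,x0,vmax=400):
    "fit x,y,yaw of the carton's rim outline (z=50) to the orange region by overlap; im RGB"
    h=cv2.cvtColor(im,cv2.COLOR_RGB2HSV); m=((h[...,0]>7)&(h[...,0]<19)&(h[...,1]>110)&(h[...,2]>50)).astype(np.uint8)
    p=proj(c,(*x0[:2],50)); z=np.zeros_like(m); cv2.circle(z,tuple(int(v) for v in p),110,1,-1); m&=z; m[vmax:]=0
    m=cv2.morphologyEx(m,cv2.MORPH_OPEN,np.ones((3,3))); n,l,st,_=cv2.connectedComponentsWithStats(m); k=1+st[1:,4].argmax()
    hull=cv2.convexHull(np.argwhere(l==k)[:,::-1].astype(np.int32)); A=np.zeros(m.shape,np.uint8); cv2.fillConvexPoly(A,hull,255); A[vmax:]=0
    def f(x):
        a=x[2];M=np.array([[np.cos(a),-np.sin(a)],[np.sin(a),np.cos(a)]])
        P=np.array([proj(c,(*(M@np.array(s)+x[:2]),50)) for s in((58,58),(58,-58),(-58,-58),(-58,58))])
        B=np.zeros(m.shape,np.uint8); cv2.fillConvexPoly(B,(P*64).round().astype(np.int32),255,cv2.LINE_AA,6); B[vmax:]=0
        a_,b_=A/255.,B/255.; return 1-np.minimum(a_,b_).sum()/np.maximum(a_,b_).sum()
    best=min((minimize(f,[x0[0],x0[1],a],method="Nelder-Mead",options=dict(initial_simplex=[[x0[0],x0[1],a],[x0[0]+15,x0[1],a],[x0[0],x0[1]+15,a],[x0[0],x0[1],a+.2]])) for a in (x0[2]-.3,x0[2],x0[2]+.3)),key=lambda r:r.fun)
    x=best.x; a=x[2]; M=np.array([[np.cos(a),-np.sin(a)],[np.sin(a),np.cos(a)]])
    return x,best.fun,{s:M@np.array(s)+x[:2] for s in((28,28),(28,-28),(-28,28),(-28,-28))}
E
python3 - <<'E'
from h import *
np.set_printoptions(precision=1,suppress=True)
c=cal("wrist"); im=cv2.imread("pics/w4.png")[:,:,::-1].copy()
for p in [(250,68),(194,140),(318,131),(252,103)]: print(onz(c,p,50))
w=[onz(c,p,50) for p in [(250,68),(194,140),(318,131)]]
t,a,M,res=fit2([(58,58),(-58,58),(58,-58)],w); print("man",t,a,res)
x,f,cells=carton(c,im,[t[0],t[1],a],178); print(x,f,cells)
ct=cal("top"); print("top t4",*carton(ct,cv2.imread("pics/t4.png")[:,:,::-1].copy(),x)[:2]); print("top t0",*carton(ct,cv2.imread("pics/top0.png")[:,:,::-1].copy(),x)[:2])
q,s=dot(im,(252,104)); print("old",onz(c,q,100)); print("cap held",onz(c,(252,261),286))
np.set_printoptions(precision=4,suppress=True)
for k,v in cells.items(): print(k); delta((*v,260))
E
```

```text
[ 565.4 -321.1   50. ]
[ 453.6 -316.9   50. ]
[ 560.1 -434.9   50. ]
[ 535.3 -347.7   50. ]
man [ 506.1 -376.1] -0.046574203782534976 [[ 1.4  0.3]
 [-2.7  1.5]
 [ 1.3 -1.8]]
[ 505.7 -375.2   -0. ] 0.01690768021518596 {(28, 28): array([ 535. , -348.6]), (28, -28): array([ 532.3, -404.6]), (-28, 28): array([ 479.1, -345.9]), (-28, -28): array([ 476.4, -401.9])}
top t4 [ 501.4 -366.2   -0. ] 0.17660402359137095
top t0 [ 500.9 -372.3   -0. ] 0.1832967296729674
old [ 534.5 -348.   100. ]
cap held [ 470.7 -398.3  286. ]
(28, 28)
delta [ 0.0816  0.0002 -0.0003] turn [0. 0. 0.]
(28, -28)
delta [ 0.0451  0.0427 -0.0003] turn [0. 0. 0.]
(-28, 28)
delta [ 0.0391 -0.0363 -0.0003] turn [0. 0. 0.]
(-28, -28)
delta [ 0.0026  0.0062 -0.0003] turn [0. 0. 0.]
```

>>> move_arm([
  [[-1, 0.003, 0.006, 0.03, 0, 0, 0], [-1, 0.003, 0.006, 0.07, 0, 0, 0], [-1, 0.003, 0.006, 0.11, 0, 0, 0], [-1, 0.003, 0.006, 0.15, 0, 0, 0], [-1, 0.003, 0.006, 0.172, 0, 0, 0], [-1, 0.003, 0.006, 0.181, 0, 0, 0], [-1, 0.003, 0.006, 0.186, 0, 0, 0], [-1, 0.003, 0.006, 0.186, 0, 0, 0]],
])

```text
t: 10.5
eef_pos: [476.6, -403.3, 74.1]
eef_rot: [2.971, 1.019, 0.001]
force: [0.4, 0.7, -1.0]
grip_width: 24.5
grip_force: 30.0
```

>>> move_arm([
  [[-1, 0, 0, 0.001, 0, 0, 0], [-1, 0, 0, 0.002, 0, 0, 0], [-1, 0, 0, 0.002, 0, 0, 0]],
])

```text
t: 10.8
eef_pos: [476.2, -403.9, 72.3]
eef_rot: [2.971, 1.017, 0.001]
force: [0.5, 0.0, -1.6]
grip_width: 24.1
grip_force: 30.0
```

>>> move_arm([
  [[-1, 0, 0, 0.001, 0, 0, 0], [-1, 0, 0, 0.0015, 0, 0, 0], [-1, 0, 0, 0.0015, 0, 0, 0]],
])

```text
t: 11.1
eef_pos: [476.2, -403.8, 71.1]
eef_rot: [2.971, 1.017, 0.001]
force: [-2.0, 0.9, 8.6]
grip_width: 24.8
grip_force: 30.0
```

>>> move_arm([
  [[0.1, 0, 0, 0, 0, 0, 0], [0.1, 0, 0, 0, 0, 0, 0], [0.1, 0, 0, 0, 0, 0, 0], [0.1, 0, 0, -0.03, 0, 0, 0], [0.1, 0, 0, -0.08, 0, 0, 0], [0.1, 0, 0, -0.13, 0, 0, 0], [0.1, 0, 0, -0.17, 0, 0, 0], [0.1, 0, 0, -0.17, 0, 0, 0]],
])

```text
t: 11.9
eef_pos: [478.2, -405.3, 245.9]
eef_rot: [2.965, 1.015, 0.008]
force: [0.4, -0.3, -0.4]
grip_width: 51.2
grip_force: 0.0
```

Run:
```python
from h import *
np.set_printoptions(precision=4,suppress=True)
o=sensors.get_obs(); print(o["t"],o["eef_pos"],yaw(o),o["grip_width"])
c=cal("wrist"); a=.6565-yaw(o); c3=(c[0],np.array([570.0123,378.4476,342.2833]),R.from_rotvec([0,0,a]).as_matrix()@c[2])
for p in [(253,104),(189,165),(248.5,220)]: print(onz(c3,p,145))
c,im=shot("wrist","w5.png"); x,f,cells=carton(c,im,[505.7,-375,0],215); print(x,f)
q,s=dot(im,proj(c,(476.3,-403.8,100))); print("placed cap",onz(c,q,100),q,proj(c,(476.3,-403.8,100)))
delta((509.5,387.5,200));
```

```text
11.9 [ 478.1943 -405.2578  245.8976] 0.6593951530218404 51.16592720409471
[571.2781 376.4354 145.    ]
[512.3568 386.7797 145.    ]
[504.8453 329.2634 145.    ]
[ 505.2617 -375.3311   -0.0496] 0.02556620171765689
placed cap [ 475.9264 -402.629   100.    ] [247.8915 180.9058] [248.9312 181.2713]
delta [ 0.5109 -0.6062  0.0404] turn [0. 0. 0.]
```

>>> move_arm([
  [[0.1, 0.256, -0.302, 0, 0, 0, 0], [0.1, 0.256, -0.302, 0, 0, 0, 0], [0.1, 0.256, -0.302, 0, 0, 0, 0], [0.1, 0.256, -0.302, 0, 0, 0, 0], [0.1, 0.256, -0.302, 0, 0, 0, 0], [0.1, 0.256, -0.302, 0, 0, 0, 0], [0.1, 0.256, -0.302, 0, 0, 0, 0], [0.1, 0.256, -0.302, 0, 0, 0, 0]],
])

```text
t: 12.75
eef_pos: [492.2, -5.8, 238.8]
eef_rot: [-2.971, -1.018, 0.003]
force: [1.1, 0.8, 0.6]
grip_width: 51.3
grip_force: 0.0
```

>>> move_arm([
  [[0.1, 0.256, -0.303, 0, 0, 0, 0], [0.1, 0.256, -0.303, 0, 0, 0, 0], [0.1, 0.256, -0.303, 0, 0, 0, 0], [0.1, 0.256, -0.303, 0, 0, 0, 0], [0.1, 0.256, -0.303, 0, 0, 0, 0], [0.1, 0.256, -0.303, 0, 0, 0, 0], [0.1, 0.256, -0.303, 0, 0, 0, 0], [0.1, 0.256, -0.303, 0.03, 0, 0, 0]],
])

```text
t: 13.55
eef_pos: [509.9, 387.6, 213.9]
eef_rot: [-2.97, -1.019, -0.005]
force: [1.1, 0.8, 0.2]
grip_width: 51.2
grip_force: 0.0
```

Run:
```python
from h import *
np.set_printoptions(precision=4,suppress=True)
o=sensors.get_obs(); print(o["t"],o["eef_pos"],yaw(o),o["qpos"])
delta((511.5,387,116.2)); delta((570.5,376,116.2))
```

```text
13.55 [509.9262 387.5848 213.9006] 0.6608809105399707 [-0.5474  0.514  -0.2839  1.7979  0.1838  0.8514 -1.8274]
delta [0.0005 0.0015 0.0977] turn [0. 0. 0.]
delta [0.0403 0.0464 0.0978] turn [0. 0. 0.]
```

>>> move_arm([
  [[0.1, 0.001, 0.001, 0.04, 0, 0, 0], [0.1, 0.001, 0.001, 0.075, 0, 0, 0], [0.1, 0.001, 0.001, 0.09, 0, 0, 0], [0.1, 0.001, 0.001, 0.0975, 0, 0, 0], [0.1, 0.001, 0.001, 0.0975, 0, 0, 0], [-1, 0.001, 0.001, 0.0975, 0, 0, 0], [-1, 0.001, 0.001, 0.0975, 0, 0, 0], [-1, 0.001, 0.001, 0.0975, 0, 0, 0]],
])

```text
t: 14.35
eef_pos: [511.5, 383.7, 116.8]
eef_rot: [-2.972, -1.017, -0.003]
force: [0.0, 0.0, 0.6]
grip_width: 31.1
grip_force: 0.2
```

>>> move_arm([
  [[-1, 0, 0, 0, 0, 0, 0], [-1, 0, 0, 0, 0, 0, 0]],
])

```text
t: 14.55
eef_pos: [511.2, 383.8, 116.4]
eef_rot: [-2.972, -1.017, -0.002]
force: [-0.7, -0.0, 6.6]
grip_width: 24.2
grip_force: 30.0
```

>>> move_arm([
  [[-1, 0, 0, -0.03, 0, 0, 0], [-1, 0, 0, -0.075, 0, 0, 0], [-1, 0, 0, -0.115, 0, 0, 0], [-1, -0.02, 0.024, -0.144, 0, 0, 0], [-1, -0.05, 0.06, -0.144, 0, 0, 0], [-1, -0.08, 0.096, -0.144, 0, 0, 0], [-1, -0.11, 0.132, -0.144, 0, 0, 0], [-1, -0.14, 0.164, -0.144, 0, 0, 0]],
])

```text
t: 15.35
eef_pos: [500.5, 165.7, 259.5]
eef_rot: [2.972, 1.017, -0.0]
force: [1.2, -0.3, -0.4]
grip_width: 24.3
grip_force: 30.0
```

>>> move_arm([
  [[-1, -0.032, 0.037, 0, 0, 0, 0], [-1, -0.064, 0.074, 0, 0, 0, 0], [-1, -0.096, 0.111, 0, 0, 0, 0], [-1, -0.128, 0.148, 0, 0, 0, 0], [-1, -0.16, 0.185, 0, 0, 0, 0], [-1, -0.192, 0.222, 0, 0, 0, 0], [-1, -0.224, 0.26, 0, 0, 0, 0], [-1, -0.25, 0.291, 0, 0, 0, 0]],
])

```text
t: 16.15
eef_pos: [480.7, -218.0, 259.6]
eef_rot: [2.972, 1.015, -0.0]
force: [0.9, -0.4, -1.1]
grip_width: 24.5
grip_force: 30.0
```

>>> move_arm([
  [[-1, -0.032, 0.036, 0, 0, 0, 0], [-1, -0.064, 0.072, 0, 0, 0, 0], [-1, -0.092, 0.104, 0, 0, 0, 0], [-1, -0.112, 0.127, 0, 0, 0, 0], [-1, -0.123, 0.139, 0, 0, 0, 0], [-1, -0.123, 0.139, 0, 0, 0, 0], [-1, -0.123, 0.139, 0, 0, 0, 0]],
])

```text
t: 16.85
eef_pos: [469.9, -398.7, 259.3]
eef_rot: [-2.97, -1.019, -0.0]
force: [0.5, 0.5, -1.3]
grip_width: 24.5
grip_force: 30.0
```

```bash
cat > look.py <<'E'
from h import *; import sys
np.set_printoptions(precision=4,suppress=True)
o=sensors.get_obs(); print(o["t"],o["eef_pos"],yaw(o),o["grip_width"],o["force"])
c,im=shot("wrist",sys.argv[1]); x,f,cells=carton(c,im,[505.3,-375.3,-.05],178); print(x,f)
for k,v in cells.items(): print(k,v); delta((*v,260))
E
python3 look.py w6.png
```

```text
16.85 [ 469.9078 -398.7089  259.2526] 0.6607887502896117 24.481410247282266 [ 0.5222  0.5196 -1.2797]
[ 505.5035 -375.5134   -0.0504] 0.01809017904960264
(28, 28) [ 534.8779 -348.9588]
delta [ 0.0813  0.0009 -0.0005] turn [0. 0. 0.]
(28, -28) [ 532.058  -404.8878]
delta [ 0.0447  0.0433 -0.0006] turn [0. 0. 0.]
(-28, 28) [ 478.9489 -346.139 ]
delta [ 0.0389 -0.0357 -0.0005] turn [0. 0. 0.]
(-28, -28) [ 476.129  -402.0679]
delta [ 0.0023  0.0067 -0.0006] turn [0. 0. 0.]
```

>>> move_arm([
  [[-1, 0.025, 0.024, 0, 0, 0, 0], [-1, 0.044, 0.042, 0.02, 0, 0, 0], [-1, 0.044, 0.042, 0.06, 0, 0, 0], [-1, 0.044, 0.042, 0.105, 0, 0, 0], [-1, 0.044, 0.042, 0.15, 0, 0, 0], [-1, 0.044, 0.042, 0.173, 0, 0, 0], [-1, 0.044, 0.042, 0.182, 0, 0, 0], [-1, 0.044, 0.042, 0.1865, 0, 0, 0]],
])

```text
t: 17.7
eef_pos: [530.8, -405.0, 72.8]
eef_rot: [-2.97, -1.02, -0.0]
force: [0.2, 0.2, -1.0]
grip_width: 24.7
grip_force: 30.0
```

>>> move_arm([
  [[-1, 0, 0, 0, 0, 0, 0], [-1, 0, 0, 0.0005, 0, 0, 0], [-1, 0, 0, 0.001, 0, 0, 0], [-1, 0, 0, 0.001, 0, 0, 0]],
])

```text
t: 18.1
eef_pos: [530.5, -406.8, 72.9]
eef_rot: [2.971, 1.017, 0.001]
force: [0.5, -1.0, -0.9]
grip_width: 24.3
grip_force: 30.0
```

>>> move_arm([
  [[-1, 0, 0, 0.0005, 0, 0, 0], [-1, 0, 0, 0.001, 0, 0, 0], [-1, 0, 0, 0.0014, 0, 0, 0], [-1, 0, 0, 0.0014, 0, 0, 0]],
])

```text
t: 18.5
eef_pos: [530.3, -406.7, 71.3]
eef_rot: [2.972, 1.017, 0.0]
force: [-1.1, 1.8, 6.1]
grip_width: 24.3
grip_force: 30.0
```

>>> move_arm([
  [[0.1, 0, 0, 0, 0, 0, 0], [0.1, 0, 0, 0, 0, 0, 0], [0.1, 0, 0, 0, 0, 0, 0], [0.1, 0, 0, -0.03, 0, 0, 0], [0.1, 0, 0, -0.08, 0, 0, 0], [0.1, 0, 0, -0.13, 0, 0, 0], [0.1, 0, 0, -0.17, 0, 0, 0], [0.1, 0, 0, -0.17, 0, 0, 0]],
])

```text
t: 19.3
eef_pos: [532.5, -408.1, 246.8]
eef_rot: [2.965, 1.015, 0.009]
force: [0.7, 0.2, -0.2]
grip_width: 51.2
grip_force: 0.0
```

>>> move_arm([
  [[0.1, 0.256, -0.297, 0, 0, 0, 0], [0.1, 0.256, -0.297, 0, 0, 0, 0], [0.1, 0.256, -0.297, 0, 0, 0, 0], [0.1, 0.256, -0.297, 0, 0, 0, 0], [0.1, 0.256, -0.297, 0, 0, 0, 0], [0.1, 0.256, -0.297, 0, 0, 0, 0], [0.1, 0.256, -0.297, 0, 0, 0, 0], [0.1, 0.256, -0.297, 0, 0, 0, 0]],
])

```text
t: 20.1
eef_pos: [549.9, -12.1, 240.1]
eef_rot: [-2.971, -1.02, 0.001]
force: [1.2, 0.1, -0.9]
grip_width: 51.1
grip_force: 0.0
```

>>> move_arm([
  [[0.1, 0.256, -0.297, 0, 0, 0, 0], [0.1, 0.256, -0.297, 0, 0, 0, 0], [0.1, 0.256, -0.297, 0, 0, 0, 0], [0.1, 0.256, -0.297, 0, 0, 0, 0], [0.1, 0.256, -0.297, 0, 0, 0, 0], [0.1, 0.256, -0.297, 0, 0, 0, 0], [0.1, 0.256, -0.297, 0, 0, 0, 0], [0.1, 0.256, -0.297, 0.04, 0, 0, 0]],
])

```text
t: 20.9
eef_pos: [571.5, 376.3, 209.0]
eef_rot: [-2.968, -1.02, -0.011]
force: [0.9, -0.1, -0.8]
grip_width: 51.2
grip_force: 0.0
```

Run:
```python
from h import *
np.set_printoptions(precision=4,suppress=True)
o=sensors.get_obs(); print(o["t"],o["eef_pos"],yaw(o),o["qpos"])
delta((570.5,376.5,116.2))
```

```text
20.9 [571.4718 376.2841 209.006 ] 0.6618746834163671 [-0.5344  0.5628 -0.2027  1.7064  0.1391  0.8787 -1.7036]
delta [-0.0013 -0.0007  0.0928] turn [0. 0. 0.]
```

>>> move_arm([
  [[0.1, 0, 0, 0.03, 0, 0, 0], [0.1, 0, 0, 0.05, 0, 0, 0], [0.1, 0, 0, 0.05, 0, 0, 0], [0.1, 0, 0, 0.05, 0, 0, 0]],
])

```text
t: 21.3
eef_pos: [570.2, 370.6, 155.8]
eef_rot: [2.972, 1.017, -0.002]
force: [0.2, 0.9, 0.8]
grip_width: 51.2
grip_force: 0.0
```

>>> move_arm([
  [[0.1, 0.004, -0.004, 0, 0, 0, 0], [0.1, 0.004, -0.004, 0.025, 0, 0, 0], [0.1, 0.004, -0.004, 0.0395, 0, 0, 0], [0.1, 0.004, -0.004, 0.0395, 0, 0, 0], [-1, 0.004, -0.004, 0.0395, 0, 0, 0], [-1, 0.004, -0.004, 0.0395, 0, 0, 0], [-1, 0.004, -0.004, 0.0395, 0, 0, 0], [-1, 0.004, -0.004, 0.0395, 0, 0, 0]],
])

```text
t: 22.1
eef_pos: [571.3, 376.6, 117.3]
eef_rot: [-2.972, -1.018, -0.001]
force: [-0.2, 0.3, -1.4]
grip_width: 24.0
grip_force: 30.0
```

>>> move_arm([
  [[-1, 0, 0, 0, 0, 0, 0]],
])

```text
t: 22.2
eef_pos: [571.3, 376.7, 117.2]
eef_rot: [-2.972, -1.018, -0.001]
force: [-0.2, -0.2, 3.0]
grip_width: 24.8
grip_force: 29.9
```

>>> move_arm([
  [[-1, 0, 0, -0.03, 0, 0, 0], [-1, 0, 0, -0.075, 0, 0, 0], [-1, 0, 0, -0.115, 0, 0, 0], [-1, -0.024, 0.024, -0.144, 0, 0, 0], [-1, -0.057, 0.057, -0.144, 0, 0, 0], [-1, -0.09, 0.09, -0.144, 0, 0, 0], [-1, -0.123, 0.123, -0.144, 0, 0, 0], [-1, -0.156, 0.156, -0.144, 0, 0, 0]],
])

```text
t: 23.0
eef_pos: [542.7, 155.6, 260.8]
eef_rot: [2.972, 1.018, 0.0]
force: [0.7, 0.3, -0.9]
grip_width: 24.4
grip_force: 29.9
```

>>> move_arm([
  [[-1, -0.034, 0.034, 0, 0, 0, 0], [-1, -0.068, 0.068, 0, 0, 0, 0], [-1, -0.102, 0.102, 0, 0, 0, 0], [-1, -0.136, 0.136, 0, 0, 0, 0], [-1, -0.17, 0.17, 0, 0, 0, 0], [-1, -0.204, 0.204, 0, 0, 0, 0], [-1, -0.238, 0.238, 0, 0, 0, 0], [-1, -0.27, 0.27, 0, 0, 0, 0]],
])

```text
t: 23.8
eef_pos: [494.8, -223.5, 260.9]
eef_rot: [2.972, 1.017, 0.0]
force: [-0.5, -1.1, -1.1]
grip_width: 24.5
grip_force: 29.9
```

>>> move_arm([
  [[-1, -0.034, 0.032, 0, 0, 0, 0], [-1, -0.068, 0.064, 0, 0, 0, 0], [-1, -0.098, 0.094, 0, 0, 0, 0], [-1, -0.12, 0.116, 0, 0, 0, 0], [-1, -0.13, 0.126, 0, 0, 0, 0], [-1, -0.13, 0.126, 0, 0, 0, 0], [-1, -0.13, 0.126, 0, 0, 0, 0]],
])

```text
t: 24.5
eef_pos: [470.5, -398.8, 260.5]
eef_rot: [-2.97, -1.019, -0.0]
force: [-0.4, 0.6, -1.0]
grip_width: 24.6
grip_force: 29.9
```

```bash
python3 look.py w7.png
```

```text
24.5 [ 470.5033 -398.8229  260.4517] 0.6609590746393872 24.643827314834677 [-0.3507  0.6161 -1.0229]
[ 505.4035 -375.645    -0.0489] 0.017819620987918117
(28, 28) [ 534.738  -349.0464]
delta [0.0808 0.0004 0.0007] turn [0. 0. 0.]
(28, -28) [ 532.0021 -404.9795]
delta [0.0442 0.0429 0.0006] turn [0. 0. 0.]
(-28, 28) [ 478.8049 -346.3105]
delta [ 0.0383 -0.0361  0.0007] turn [0. 0. 0.]
(-28, -28) [ 476.069  -402.2436]
delta [0.0018 0.0063 0.0006] turn [0. 0. 0.]
```

>>> move_arm([
  [[-1, 0.02, -0.018, 0, 0, 0, 0], [-1, 0.038, -0.036, 0.02, 0, 0, 0], [-1, 0.038, -0.036, 0.06, 0, 0, 0], [-1, 0.038, -0.036, 0.105, 0, 0, 0], [-1, 0.038, -0.036, 0.15, 0, 0, 0], [-1, 0.038, -0.036, 0.173, 0, 0, 0], [-1, 0.038, -0.036, 0.182, 0, 0, 0], [-1, 0.038, -0.036, 0.1865, 0, 0, 0]],
])

```text
t: 25.35
eef_pos: [478.6, -347.4, 73.9]
eef_rot: [-2.97, -1.02, 0.0]
force: [-0.6, -0.9, -0.2]
grip_width: 24.5
grip_force: 29.9
```

>>> move_arm([
  [[-1, 0, 0, 0, 0, 0, 0], [-1, 0, 0, 0.0005, 0, 0, 0], [-1, 0, 0, 0.001, 0, 0, 0], [-1, 0, 0, 0.001, 0, 0, 0]],
])

```text
t: 25.75
eef_pos: [478.4, -349.1, 74.0]
eef_rot: [2.971, 1.017, 0.001]
force: [-0.9, 0.1, -0.8]
grip_width: 24.5
grip_force: 29.9
```

>>> move_arm([
  [[-1, 0.0015, -0.002, 0, 0, 0, 0], [-1, 0.0015, -0.002, 0.0007, 0, 0, 0], [-1, 0.0015, -0.002, 0.0014, 0, 0, 0], [-1, 0.0015, -0.002, 0.0018, 0, 0, 0], [-1, 0.0015, -0.002, 0.0018, 0, 0, 0]],
])

```text
t: 26.25
eef_pos: [478.1, -346.1, 72.1]
eef_rot: [2.972, 1.018, 0.0]
force: [-1.3, 2.4, 8.8]
grip_width: 24.2
grip_force: 30.0
```

>>> move_arm([
  [[0.1, 0, 0, 0, 0, 0, 0], [0.1, 0, 0, 0, 0, 0, 0], [0.1, 0, 0, 0, 0, 0, 0], [0.1, 0, 0, -0.03, 0, 0, 0], [0.1, 0, 0, -0.07, 0, 0, 0], [0.1, 0, 0, -0.09, 0, 0, 0], [0.1, 0.02, -0.04, -0.1, 0, 0, 0], [0.1, 0.04, -0.08, -0.1, 0, 0, 0]],
])

```text
t: 27.05
eef_pos: [461.0, -258.9, 172.7]
eef_rot: [2.971, 1.013, 0.004]
force: [1.4, 1.4, -0.3]
grip_width: 51.1
grip_force: 0.0
```

>>> move_arm([
  [[0.1, 0.013, -0.047, 0, 0, 0, 0], [0.1, 0.013, -0.047, 0, 0, 0, 0], [0.1, 0.013, -0.047, 0.04, 0, 0, 0], [0.1, 0.013, -0.047, 0.06, 0, 0, 0], [0.1, 0.013, -0.047, 0.06, 0, 0, 0], [0.1, 0.013, -0.047, 0.06, 0, 0, 0]],
])

```text
t: 27.65
eef_pos: [442.1, -213.9, 111.4]
eef_rot: [-2.972, -1.017, 0.001]
force: [0.2, -0.5, -0.3]
grip_width: 51.2
grip_force: 0.0
```

Run:
```python
from h import *
np.set_printoptions(precision=4,suppress=True)
o=sensors.get_obs(); print(o["t"],o["eef_pos"],yaw(o))
delta((442.3,-213.3,67.5))
c,im=shot("wrist","w8.png")
```

```text
27.65 [ 442.0698 -213.89    111.3618] 0.6593870332896952
delta [ 0.0006 -0.0003  0.0439] turn [0. 0. 0.]
```

View pics/w8.png

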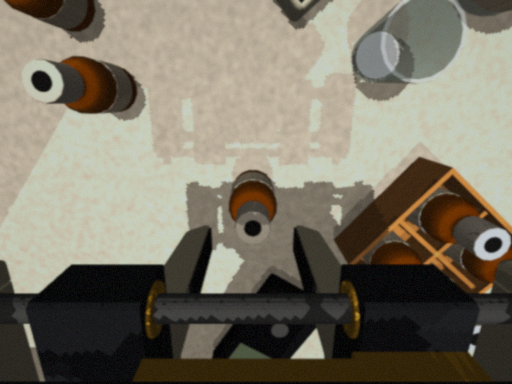

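The view shows bottle D's cap at (253,228), centred between the open fingers, and the carton at right with its bottles upright. Grasping D.

>>> move_arm([
  [[0.1, 0, 0, 0.025, 0, 0, 0], [0.1, 0, 0, 0.04, 0, 0, 0], [0.1, 0, 0, 0.0435, 0, 0, 0], [0.1, 0, 0, 0.0435, 0, 0, 0], [-1, 0, 0, 0.0435, 0, 0, 0], [-1, 0, 0, 0.0435, 0, 0, 0], [-1, 0, 0, 0.0435, 0, 0, 0], [-1, 0, 0, 0.0435, 0, 0, 0]],
])

```text
t: 28.5
eef_pos: [442.2, -213.6, 68.3]
eef_rot: [2.972, 1.018, 0.001]
force: [0.6, 0.2, 3.1]
grip_width: 24.4
grip_force: 30.0
```

>>> move_arm([
  [[-1, 0, 0, 0, 0, 0, 0]],
])

```text
t: 28.6
eef_pos: [442.3, -213.6, 68.3]
eef_rot: [2.972, 1.018, 0.001]
force: [-1.0, -0.1, 5.4]
grip_width: 24.4
grip_force: 30.0
```

>>> move_arm([
  [[-1, 0, 0, -0.03, 0, 0, 0], [-1, 0, 0, -0.075, 0, 0, 0], [-1, 0, 0, -0.115, 0, 0, 0], [-1, 0.025, -0.02, -0.15, 0, 0, 0], [-1, 0.06, -0.049, -0.162, 0, 0, 0], [-1, 0.097, -0.079, -0.162, 0, 0, 0], [-1, 0.134, -0.109, -0.162, 0, 0, 0], [-1, 0.171, -0.139, -0.162, 0, 0, 0]],
])

```text
t: 29.4
eef_pos: [491.7, 2.9, 230.1]
eef_rot: [2.972, 1.017, 0.0]
force: [1.7, 0.3, -0.6]
grip_width: 24.7
grip_force: 30.0
```

>>> move_arm([
  [[-1, 0.037, -0.03, 0, 0, 0, 0], [-1, 0.074, -0.06, 0, 0, 0, 0], [-1, 0.111, -0.09, 0, 0, 0, 0], [-1, 0.148, -0.12, 0, 0, 0, 0], [-1, 0.18, -0.147, 0, 0, 0, 0], [-1, 0.2, -0.163, 0, 0, 0, 0], [-1, 0.21, -0.171, 0.02, 0, 0, 0], [-1, 0.21, -0.171, 0.04, 0, 0, 0]],
])

```text
t: 30.2
eef_pos: [552.9, 268.0, 189.3]
eef_rot: [-2.969, -1.022, -0.002]
force: [0.3, -0.3, -1.9]
grip_width: 24.3
grip_force: 30.0
```

>>> move_arm([
  [[-1, 0, 0, 0, 0, 0, 0], [-1, 0, 0, 0, 0, 0, 0]],
])

```text
t: 30.4
eef_pos: [552.7, 264.5, 189.7]
eef_rot: [2.972, 1.017, -0.002]
force: [0.0, -0.6, -1.7]
grip_width: 24.6
grip_force: 30.0
```

Run:
```python
from h import *
np.set_printoptions(precision=4,suppress=True)
o=sensors.get_obs(); print(o["t"],o["eef_pos"],yaw(o))
delta((554,265,117.3)); c,im=shot("wrist","w9.png")
t=np.array([533,323.]);a=np.radians(-7);M=np.array([[np.cos(a),-np.sin(a)],[np.sin(a),np.cos(a)]])
b=im[:,:,::-1].copy()
for i in (-28,28):
    for j in (56,0,-56):
        for z,col in((89,(0,0,255)),(49,(255,0,0))):
            pts=np.array([proj(c,(*(M@[i+s[0],j+s[1]]+t),z))-[40,0] for s in((-26,-26),(-26,26),(26,26),(26,-26))])
            cv2.polylines(b[:300,40:440],[ (pts).round().astype(np.int32)],True,col,1)
cv2.imwrite("pics/w9b.png",cv2.resize(b[:300,40:440],None,fx=2,fy=2))
```

```text
30.4 [552.732  264.5334 189.6917] 0.6595798686433867
delta [0.0014 0.0004 0.0724] turn [0. 0. 0.]
```

View pics/w9b.png

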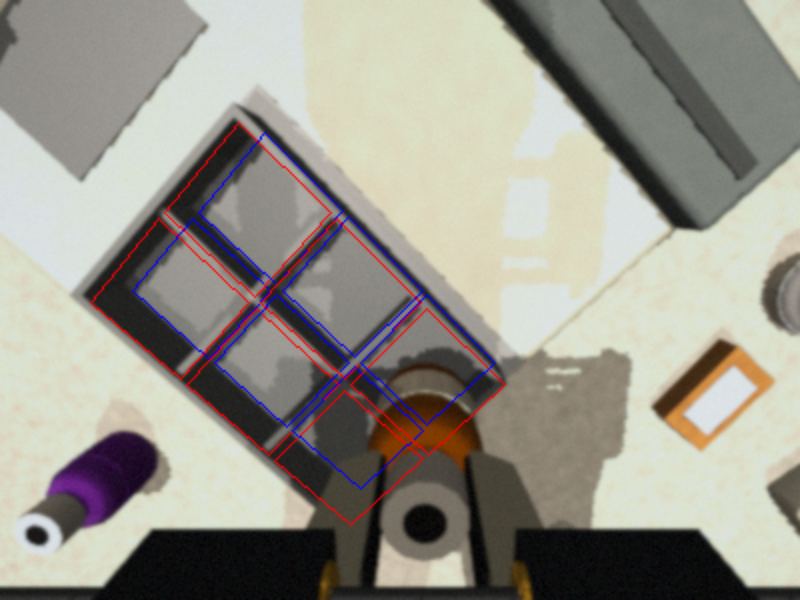

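The overlay (red = rim, blue = floor) matches the tray to within 2 mm. The held bottle is over the near-right far-row cell, so I lower it.

>>> move_arm([
  [[-1, 0.002, 0, 0.02, 0, 0, 0], [-1, 0.002, 0, 0.045, 0, 0, 0], [-1, 0.002, 0, 0.06, 0, 0, 0], [-1, 0.002, 0, 0.067, 0, 0, 0], [-1, 0.002, 0, 0.069, 0, 0, 0], [-1, 0.002, 0, 0.07, 0, 0, 0], [-1, 0.002, 0, 0.07, 0, 0, 0]],
])

```text
t: 31.15
eef_pos: [555.1, 266.4, 120.8]
eef_rot: [-2.972, -1.017, -0.002]
force: [0.8, 0.1, -1.5]
grip_width: 24.5
grip_force: 30.0
```

>>> move_arm([
  [[-1, 0, 0, 0.0007, 0, 0, 0], [-1, 0, 0, 0.0014, 0, 0, 0], [-1, 0, 0, 0.002, 0, 0, 0], [-1, 0, 0, 0.002, 0, 0, 0]],
])

```text
t: 31.55
eef_pos: [554.6, 266.3, 117.9]
eef_rot: [-2.972, -1.018, 0.0]
force: [-0.7, -0.4, -1.0]
grip_width: 24.6
grip_force: 30.0
```

>>> move_arm([
  [[-1, 0, 0, 0.0007, 0, 0, 0], [-1, 0, 0, 0.0014, 0, 0, 0], [-1, 0, 0, 0.0014, 0, 0, 0]],
])

```text
t: 31.85
eef_pos: [554.8, 266.4, 117.3]
eef_rot: [-2.972, -1.018, -0.001]
force: [-1.8, -1.4, 7.9]
grip_width: 24.4
grip_force: 30.0
```

>>> move_arm([
  [[0.1, 0, 0, 0, 0, 0, 0], [0.1, 0, 0, 0, 0, 0, 0], [0.1, 0, 0, 0, 0, 0, 0], [0.1, 0, 0, -0.03, 0, 0, 0], [0.1, 0, 0, -0.07, 0, 0, 0], [0.1, 0, 0, -0.1, 0, 0, 0], [0.1, -0.04, 0.026, -0.1, 0, 0, 0], [0.1, -0.08, 0.052, -0.1, 0, 0, 0]],
])

```text
t: 32.65
eef_pos: [523.3, 176.3, 217.2]
eef_rot: [-2.971, -1.021, -0.004]
force: [0.9, -1.2, -0.6]
grip_width: 51.3
grip_force: 0.0
```

>>> move_arm([
  [[0.1, -0.209, 0.135, 0, 0, 0, 0], [0.1, -0.209, 0.135, 0, 0, 0, 0], [0.1, -0.209, 0.135, 0, 0, 0, 0], [0.1, -0.209, 0.135, 0, 0, 0, 0], [0.1, -0.209, 0.135, 0, 0, 0, 0], [0.1, -0.209, 0.135, 0.04, 0, 0, 0], [0.1, -0.209, 0.135, 0.08, 0, 0, 0], [0.1, -0.209, 0.135, 0.1, 0, 0, 0]],
])

```text
t: 33.45
eef_pos: [439.9, -59.2, 114.5]
eef_rot: [-2.972, -1.015, 0.002]
force: [0.4, -1.1, 0.3]
grip_width: 51.3
grip_force: 0.0
```

>>> move_arm([
  [[0.1, 0, 0, 0, 0, 0, 0], [0.1, 0, 0, 0, 0, 0, 0]],
])

```text
t: 33.65
eef_pos: [440.9, -58.6, 116.6]
eef_rot: [-2.972, -1.018, 0.001]
force: [0.2, 0.1, 0.1]
grip_width: 51.4
grip_force: 0.0
```

```bash
cat > q.py <<'E'
from h import *; import sys
np.set_printoptions(precision=4,suppress=True)
o=sensors.get_obs(); print(o["t"],o["eef_pos"],yaw(o)); P=[float(v) for v in sys.argv[1:4]]
delta(P); c,im=shot("wrist",sys.argv[4]); q=proj(c,(P[0],P[1],float(sys.argv[5]))); print("expect px",q)
# white cap blob with black dot near expected
g=im.min(2); r=30; u,v=map(int,q); s=g[v-r:v+r,u-r:u+r]
C=cv2.HoughCircles(cv2.GaussianBlur(s,(3,3),0),cv2.HOUGH_GRADIENT,1,20,param1=80,param2=12,minRadius=4,maxRadius=20)
if C is not None:
    for k in C[0][:3]: p=k[:2]+[u-r,v-r]; print("circle",p,k[2],onz(c,p,float(sys.argv[5])))
E
python3 q.py 440.8 -58.4 67.5 w10.png 96
```

```text
33.65 [440.9023 -58.5727 116.604 ] 0.6600357876689948
delta [ 0.0001 -0.0002  0.0491] turn [0. 0. 0.]
expect px [251.9798 226.3528]
circle [252.5 228.5] 19.4 [439.7355 -59.6877  96.    ]
```

>>> move_arm([
  [[0.1, 0, 0, 0.025, 0, 0, 0], [0.1, 0, 0, 0.042, 0, 0, 0], [0.1, 0, 0, 0.0485, 0, 0, 0], [0.1, 0, 0, 0.0485, 0, 0, 0], [-1, 0, 0, 0.0485, 0, 0, 0], [-1, 0, 0, 0.0485, 0, 0, 0], [-1, 0, 0, 0.0485, 0, 0, 0], [-1, 0, 0, 0.0485, 0, 0, 0]],
])

```text
t: 34.5
eef_pos: [441.1, -58.7, 68.4]
eef_rot: [2.972, 1.017, 0.001]
force: [0.6, -0.0, 1.4]
grip_width: 24.6
grip_force: 30.0
```

>>> move_arm([
  [[-1, 0, 0, 0, 0, 0, 0]],
])

```text
t: 34.6
eef_pos: [441.2, -58.7, 68.4]
eef_rot: [2.972, 1.018, 0.001]
force: [-0.1, -0.1, 7.7]
grip_width: 24.3
grip_force: 30.0
```

>>> move_arm([
  [[-1, 0, 0, -0.03, 0, 0, 0], [-1, 0, 0, -0.075, 0, 0, 0], [-1, 0, 0, -0.12, 0, 0, 0], [-1, 0.02, -0.014, -0.155, 0, 0, 0], [-1, 0.05, -0.034, -0.177, 0, 0, 0], [-1, 0.088, -0.06, -0.177, 0, 0, 0], [-1, 0.126, -0.087, -0.177, 0, 0, 0], [-1, 0.164, -0.113, -0.177, 0, 0, 0]],
])

```text
t: 35.4
eef_pos: [501.2, 132.7, 245.3]
eef_rot: [2.972, 1.017, 0.0]
force: [1.7, -1.1, -1.0]
grip_width: 24.8
grip_force: 30.0
```

>>> move_arm([
  [[-1, 0.038, -0.026, 0, 0, 0, 0], [-1, 0.076, -0.052, 0, 0, 0, 0], [-1, 0.112, -0.077, 0, 0, 0, 0], [-1, 0.142, -0.098, 0, 0, 0, 0], [-1, 0.163, -0.113, 0, 0, 0, 0], [-1, 0.163, -0.113, 0.02, 0, 0, 0], [-1, 0.163, -0.113, 0.04, 0, 0, 0], [-1, 0.163, -0.113, 0.055, 0, 0, 0]],
])

```text
t: 36.2
eef_pos: [560.0, 320.1, 188.3]
eef_rot: [2.971, 1.018, -0.003]
force: [-0.8, -0.4, -1.6]
grip_width: 24.8
grip_force: 30.0
```

>>> move_arm([
  [[-1, 0, 0, 0, 0, 0, 0], [-1, 0, 0, 0, 0, 0, 0]],
])

```text
t: 36.4
eef_pos: [560.7, 320.1, 190.0]
eef_rot: [2.972, 1.017, -0.001]
force: [-0.2, 0.2, -0.9]
grip_width: 24.3
grip_force: 30.0
```

```bash
python3 q.py 561 321 117.4 w11.png 145; python3 q.py 554.7 266.4 117.4 w11b.png 145
```

```text
36.4 [560.7464 320.1219 190.0278] 0.6594990322314874
delta [ 0.0008 -0.0005  0.0726] turn [0. 0. 0.]
expect px [251.5546 212.7088]
circle [251.5 240.5] 16.8 [542.1367 306.4295 145.    ]
circle [260.5 205.5] 9.6 [569.9337 319.1947 145.    ]
36.45 [561.0839 320.3624 190.6022] 0.6595178876447589
delta [-0.0382  0.0387  0.0732] turn [0. 0. 0.]
expect px [299.5184 256.8734]
circle [323.5 245.5] 18.3 [574.4366 257.8068 145.    ]
```

>>> move_arm([
  [[-1, 0, 0, 0.02, 0, 0, 0], [-1, 0, 0, 0.045, 0, 0, 0], [-1, 0, 0, 0.06, 0, 0, 0], [-1, 0, 0, 0.067, 0, 0, 0], [-1, 0, 0, 0.069, 0, 0, 0], [-1, 0, 0, 0.07, 0, 0, 0], [-1, 0, 0, 0.07, 0, 0, 0]],
])

```text
t: 37.2
eef_pos: [561.1, 320.7, 120.7]
eef_rot: [-2.972, -1.018, -0.002]
force: [0.3, -0.9, -1.0]
grip_width: 24.4
grip_force: 30.0
```

>>> move_arm([
  [[-1, 0, 0, 0.0007, 0, 0, 0], [-1, 0, 0, 0.0014, 0, 0, 0], [-1, 0, 0, 0.002, 0, 0, 0], [-1, 0, 0, 0.002, 0, 0, 0]],
])

```text
t: 37.6
eef_pos: [560.7, 320.4, 118.0]
eef_rot: [-2.972, -1.018, -0.0]
force: [-0.1, 0.5, -0.1]
grip_width: 24.4
grip_force: 30.0
```

>>> move_arm([
  [[-1, 0, 0, 0.0007, 0, 0, 0], [-1, 0, 0, 0.0013, 0, 0, 0], [-1, 0, 0, 0.0013, 0, 0, 0]],
])

```text
t: 37.9
eef_pos: [560.9, 320.5, 117.5]
eef_rot: [-2.972, -1.018, -0.001]
force: [-1.4, -1.6, 6.2]
grip_width: 24.5
grip_force: 30.0
```

>>> move_arm([
  [[0.1, 0, 0, 0, 0, 0, 0], [0.1, 0, 0, 0, 0, 0, 0], [0.1, 0, 0, 0, 0, 0, 0], [0.1, 0, 0, -0.03, 0, 0, 0], [0.1, 0, 0, -0.07, 0, 0, 0], [0.1, 0, 0, -0.1, 0, 0, 0], [0.1, -0.04, 0.03, -0.1, 0, 0, 0], [0.1, -0.08, 0.06, -0.1, 0, 0, 0]],
])

```text
t: 38.7
eef_pos: [534.3, 224.2, 217.4]
eef_rot: [-2.97, -1.021, -0.004]
force: [1.3, -0.9, -1.3]
grip_width: 51.0
grip_force: 0.0
```

>>> move_arm([
  [[0.1, -0.182, 0.138, 0, 0, 0, 0], [0.1, -0.182, 0.138, 0, 0, 0, 0], [0.1, -0.182, 0.138, 0, 0, 0, 0], [0.1, -0.182, 0.138, 0, 0, 0, 0], [0.1, -0.182, 0.138, 0, 0, 0, 0], [0.1, -0.182, 0.138, 0.04, 0, 0, 0], [0.1, -0.182, 0.138, 0.08, 0, 0, 0], [0.1, -0.182, 0.138, 0.1, 0, 0, 0]],
])

```text
t: 39.5
eef_pos: [474.1, 2.8, 114.5]
eef_rot: [-2.972, -1.016, 0.003]
force: [0.5, -0.0, 0.6]
grip_width: 51.2
grip_force: 0.0
```

>>> move_arm([
  [[0.1, 0, 0, 0, 0, 0, 0], [0.1, 0, 0, 0, 0, 0, 0]],
])

```text
t: 39.7
eef_pos: [475.1, 3.4, 116.8]
eef_rot: [-2.972, -1.018, 0.001]
force: [0.1, -0.2, -0.7]
grip_width: 51.4
grip_force: 0.0
```

```bash
python3 q.py 475.7 3.3 68 w12.png 96
```

```text
39.7 [475.1307   3.4368 116.8095] 0.6600374989400934
delta [0.0004 0.0005 0.0488] turn [0. 0. 0.]
expect px [252.884  225.7632]
circle [252.5 215.5] 17.1 [481.6047   8.2318  96.    ]
```

>>> move_arm([
  [[0.1, 0, 0, 0.025, 0, 0, 0], [0.1, 0, 0, 0.042, 0, 0, 0], [0.1, 0, 0, 0.0485, 0, 0, 0], [0.1, 0, 0, 0.0485, 0, 0, 0], [-1, 0, 0, 0.0485, 0, 0, 0], [-1, 0, 0, 0.0485, 0, 0, 0], [-1, 0, 0, 0.0485, 0, 0, 0], [-1, 0, 0, 0.0485, 0, 0, 0]],
])

```text
t: 40.55
eef_pos: [475.3, 3.3, 68.6]
eef_rot: [2.972, 1.017, 0.001]
force: [0.9, -0.4, 3.5]
grip_width: 24.6
grip_force: 30.0
```

>>> move_arm([
  [[-1, 0, 0, 0, 0, 0, 0]],
])

```text
t: 40.65
eef_pos: [475.4, 3.2, 68.6]
eef_rot: [2.972, 1.017, 0.001]
force: [0.1, 0.3, 6.5]
grip_width: 24.3
grip_force: 30.0
```

>>> move_arm([
  [[-1, 0, 0, -0.03, 0, 0, 0], [-1, 0, 0, -0.075, 0, 0, 0], [-1, 0, 0, -0.12, 0, 0, 0], [-1, 0.012, -0.013, -0.155, 0, 0, 0], [-1, 0.036, -0.039, -0.165, 0, 0, 0], [-1, 0.064, -0.069, -0.165, 0, 0, 0], [-1, 0.095, -0.102, -0.165, 0, 0, 0], [-1, 0.125, -0.134, -0.165, 0, 0, 0]],
])

```text
t: 41.45
eef_pos: [491.5, 187.2, 233.4]
eef_rot: [2.972, 1.017, 0.0]
force: [0.7, 0.1, -0.5]
grip_width: 24.8
grip_force: 30.0
```

>>> move_arm([
  [[-1, 0.027, -0.03, 0, 0, 0, 0], [-1, 0.046, -0.05, 0, 0, 0, 0], [-1, 0.058, -0.064, 0, 0, 0, 0], [-1, 0.058, -0.064, 0.01, 0, 0, 0], [-1, 0.058, -0.064, 0.03, 0, 0, 0], [-1, 0.058, -0.064, 0.042, 0, 0, 0], [-1, 0.058, -0.064, 0.042, 0, 0, 0], [-1, 0.058, -0.064, 0.042, 0, 0, 0]],
])

```text
t: 42.25
eef_pos: [498.4, 270.9, 191.0]
eef_rot: [2.972, 1.016, -0.001]
force: [0.5, 0.6, -1.2]
grip_width: 24.4
grip_force: 30.0
```

```bash
python3 q.py 499 272 117.6 w13.png 145
```

```text
42.25 [498.401  270.9137 191.0378] 0.6586887530907151
delta [ 0.0012 -0.0005  0.0734] turn [0. 0. 0.]
expect px [251.5633 211.6799]
circle [255.5 204.5] 19.4 [505.5662 273.2275 145.    ]
```

>>> move_arm([
  [[-1, 0.001, 0, 0.02, 0, 0, 0], [-1, 0.001, 0, 0.045, 0, 0, 0], [-1, 0.001, 0, 0.06, 0, 0, 0], [-1, 0.001, 0, 0.067, 0, 0, 0], [-1, 0.001, 0, 0.069, 0, 0, 0], [-1, 0.001, 0, 0.0705, 0, 0, 0], [-1, 0.001, 0, 0.0705, 0, 0, 0]],
])

```text
t: 43.0
eef_pos: [499.5, 272.7, 121.4]
eef_rot: [-2.972, -1.017, -0.002]
force: [-0.6, 0.7, -0.8]
grip_width: 24.5
grip_force: 30.0
```

>>> move_arm([
  [[-1, 0, 0, 0.0007, 0, 0, 0], [-1, 0, 0, 0.0014, 0, 0, 0], [-1, 0, 0, 0.0022, 0, 0, 0], [-1, 0, 0, 0.0022, 0, 0, 0]],
])

```text
t: 43.4
eef_pos: [499.1, 272.6, 118.5]
eef_rot: [-2.972, -1.018, 0.0]
force: [0.1, -0.3, -0.8]
grip_width: 24.5
grip_force: 30.0
```

>>> move_arm([
  [[-1, 0, 0, 0.0005, 0, 0, 0], [-1, 0, 0, 0.001, 0, 0, 0], [-1, 0, 0, 0.001, 0, 0, 0]],
])

```text
t: 43.7
eef_pos: [499.1, 272.6, 117.7]
eef_rot: [-2.972, -1.018, -0.0]
force: [-0.3, -0.7, 3.4]
grip_width: 24.4
grip_force: 30.0
```

>>> move_arm([
  [[0.1, 0, 0, 0, 0, 0, 0], [0.1, 0, 0, 0, 0, 0, 0], [0.1, 0, 0, 0, 0, 0, 0], [0.1, 0, 0, -0.03, 0, 0, 0], [0.1, 0, 0, -0.07, 0, 0, 0], [0.1, 0, 0, -0.09, 0, 0, 0], [0.1, -0.03, 0.03, -0.09, 0, 0, 0], [0.1, -0.06, 0.06, -0.09, 0, 0, 0]],
])

```text
t: 44.5
eef_pos: [488.6, 188.5, 208.1]
eef_rot: [-2.971, -1.021, -0.003]
force: [0.6, -0.8, 0.2]
grip_width: 50.9
grip_force: 0.0
```

>>> move_arm([
  [[0.1, -0.07, 0.074, 0, 0, 0, 0], [0.1, -0.07, 0.074, 0, 0, 0, 0], [0.1, -0.07, 0.074, 0, 0, 0, 0], [0.1, -0.07, 0.074, 0.03, 0, 0, 0], [0.1, -0.07, 0.074, 0.07, 0, 0, 0], [0.1, -0.07, 0.074, 0.09, 0, 0, 0], [0.1, -0.07, 0.074, 0.09, 0, 0, 0], [0.1, -0.07, 0.074, 0.09, 0, 0, 0]],
])

```text
t: 45.3
eef_pos: [478.6, 87.6, 117.6]
eef_rot: [-2.972, -1.019, 0.001]
force: [-0.5, 0.0, 1.0]
grip_width: 51.0
grip_force: 0.0
```

```bash
python3 q.py 478.6 87 68 w14.png 96
```

```text
45.3 [478.602   87.5557 117.6054] 0.6604469520489686
delta [-0.0003  0.0005  0.0496] turn [0. 0. 0.]
expect px [252.8979 226.2534]
circle [252.5 213.5] 15.8 [485.9864  93.1036  96.    ]
```

>>> move_arm([
  [[0.1, 0, 0, 0.025, 0, 0, 0], [0.1, 0, 0, 0.042, 0, 0, 0], [0.1, 0, 0, 0.049, 0, 0, 0], [0.1, 0, 0, 0.049, 0, 0, 0], [-1, 0, 0, 0.049, 0, 0, 0], [-1, 0, 0, 0.049, 0, 0, 0], [-1, 0, 0, 0.049, 0, 0, 0], [-1, 0, 0, 0.049, 0, 0, 0]],
])

```text
t: 46.15
eef_pos: [478.8, 87.0, 68.9]
eef_rot: [2.972, 1.018, 0.001]
force: [-0.3, 0.6, 3.4]
grip_width: 24.2
grip_force: 30.0
```

>>> move_arm([
  [[-1, 0, 0, 0, 0, 0, 0]],
])

```text
t: 46.25
eef_pos: [478.8, 87.0, 68.9]
eef_rot: [2.972, 1.018, 0.001]
force: [-1.2, 0.5, 6.1]
grip_width: 24.7
grip_force: 30.0
```

>>> move_arm([
  [[-1, 0, 0, -0.03, 0, 0, 0], [-1, 0, 0, -0.075, 0, 0, 0], [-1, 0, 0, -0.12, 0, 0, 0], [-1, 0, 0, -0.16, 0, 0, 0], [-1, 0.02, -0.02, -0.178, 0, 0, 0], [-1, 0.05, -0.051, -0.178, 0, 0, 0], [-1, 0.08, -0.082, -0.178, 0, 0, 0], [-1, 0.11, -0.113, -0.178, 0, 0, 0]],
])

```text
t: 47.05
eef_pos: [496.1, 244.8, 246.7]
eef_rot: [2.972, 1.016, 0.0]
force: [1.1, -0.5, -1.1]
grip_width: 24.5
grip_force: 30.0
```

>>> move_arm([
  [[-1, 0.03, -0.031, 0, 0, 0, 0], [-1, 0.06, -0.062, 0, 0, 0, 0], [-1, 0.085, -0.087, 0, 0, 0, 0], [-1, 0.099, -0.101, 0, 0, 0, 0], [-1, 0.099, -0.101, 0, 0, 0, 0], [-1, 0.099, -0.101, 0.02, 0, 0, 0], [-1, 0.099, -0.101, 0.045, 0, 0, 0], [-1, 0.099, -0.101, 0.055, 0, 0, 0]],
])

```text
t: 47.85
eef_pos: [511.7, 382.0, 189.3]
eef_rot: [2.971, 1.016, -0.005]
force: [0.5, -0.6, -2.7]
grip_width: 24.6
grip_force: 30.0
```

>>> move_arm([
  [[-1, 0, 0, 0, 0, 0, 0], [-1, 0, 0, 0, 0, 0, 0]],
])

```text
t: 48.05
eef_pos: [512.8, 383.9, 192.0]
eef_rot: [2.972, 1.017, 0.0]
force: [0.1, 0.9, -0.9]
grip_width: 24.4
grip_force: 30.0
```

```bash
python3 q.py 512.5 384 117.9 w15.png 145
```

```text
48.05 [512.7741 383.888  192.026 ] 0.659357480993416
delta [-0.0002 -0.0003  0.0741] turn [0. 0. 0.]
expect px [251.898  212.8446]
circle [257.5 204.5] 17.2 [520.6591 384.8129 145.    ]
```

>>> move_arm([
  [[-1, 0, 0, 0.02, 0, 0, 0], [-1, 0, 0, 0.045, 0, 0, 0], [-1, 0, 0, 0.06, 0, 0, 0], [-1, 0, 0, 0.067, 0, 0, 0], [-1, 0, 0, 0.0695, 0, 0, 0], [-1, 0, 0, 0.071, 0, 0, 0], [-1, 0, 0, 0.071, 0, 0, 0]],
])

```text
t: 48.8
eef_pos: [512.8, 384.5, 121.1]
eef_rot: [-2.972, -1.018, -0.002]
force: [0.1, -1.1, -2.1]
grip_width: 24.3
grip_force: 30.0
```

>>> move_arm([
  [[-1, 0, 0, 0.0007, 0, 0, 0], [-1, 0, 0, 0.0014, 0, 0, 0], [-1, 0, 0, 0.0022, 0, 0, 0], [-1, 0, 0, 0.0022, 0, 0, 0]],
])

```text
t: 49.2
eef_pos: [512.5, 384.1, 118.3]
eef_rot: [-2.972, -1.018, -0.0]
force: [0.4, 0.1, -1.9]
grip_width: 24.5
grip_force: 30.0
```

>>> move_arm([
  [[-1, 0, 0, 0.0005, 0, 0, 0], [-1, 0, 0, 0.001, 0, 0, 0], [-1, 0, 0, 0.001, 0, 0, 0]],
])

```text
t: 49.5
eef_pos: [512.6, 384.3, 118.0]
eef_rot: [-2.972, -1.018, -0.001]
force: [-1.5, -1.4, 5.1]
grip_width: 24.5
grip_force: 30.0
```

All four waiting bottles are seated. I release, lift, and head for the console while turning the fingers perpendicular to the key row.

>>> move_arm([
  [[0.1, 0, 0, 0, 0, 0, 0], [0.1, 0, 0, 0, 0, 0, 0], [0.1, 0, 0, 0, 0, 0, 0], [0.1, 0, 0, -0.03, 0, 0, 0], [0.1, 0, 0, -0.07, 0, 0, 0], [0.1, 0, 0, -0.12, 0, 0, 0], [0.1, 0, 0, -0.15, 0, 0, 0], [-1, 0, 0, -0.15, 0, 0, 0]],
])

```text
t: 50.3
eef_pos: [514.0, 385.7, 272.1]
eef_rot: [-2.97, -1.016, -0.011]
force: [-0.2, -0.1, 0.0]
grip_width: 46.6
grip_force: 0.0
```

>>> move_arm([
  [[-1, -0.02, 0.04, 0, 0, 0, 0], [-1, -0.035, 0.085, 0, 0, 0, 0], [-1, -0.054, 0.13, 0, 0, 0, -0.14], [-1, -0.072, 0.175, 0, 0, 0, -0.28], [-1, -0.09, 0.22, 0, 0, 0, -0.42], [-1, -0.109, 0.265, 0, 0, 0, -0.56], [-1, -0.128, 0.31, 0, 0, 0, -0.7], [-1, -0.145, 0.35, 0, 0, 0, -0.7]],
])

```text
t: 51.1
eef_pos: [612.3, 15.7, 266.0]
eef_rot: [-2.439, -1.979, 0.002]
force: [0.1, -0.2, 0.4]
grip_width: 0.4
grip_force: 0.0
```

>>> move_arm([
  [[-1, 0, 0, 0, 0, 0, 0], [-1, 0, 0, 0, 0, 0, 0]],
])

```text
t: 51.3
eef_pos: [612.2, 17.4, 266.0]
eef_rot: [-2.445, -1.971, 0.002]
force: [0.3, 0.1, -0.5]
grip_width: 0.5
grip_force: 0.0
```

Run:
```python
from h import *
np.set_printoptions(precision=4,suppress=True)
o=sensors.get_obs(); print(o["t"],o["eef_pos"],yaw(o),o["qpos"],o["grip_width"])
delta((634.1,-60.2,110),1.36)
c,s=shot("scene","s2.png"); ct,t=shot("top","t5.png"); shot("wrist","w16.png")
a=cv2.resize(s[100:290,80:480,::-1],(800,380),interpolation=cv2.INTER_CUBIC); b=cv2.resize(t[130:240,60:400,::-1],(680,220),interpolation=cv2.INTER_CUBIC)
cv=np.zeros((600,800,3),np.uint8); cv[:380]=a; cv[380:,:680]=b; cv2.imwrite("pics/chk.png",cv)
```

```text
51.3 [612.1617  17.3979 266.0092] 1.3568500669898353 [ 0.1867  0.4467 -0.4429  1.7945  0.2286  0.9528 -0.5658] 0.4819243108751029
delta [-0.0711  0.0382  0.156 ] turn [-0.002  0.    -0.003]
```

View pics/chk.png

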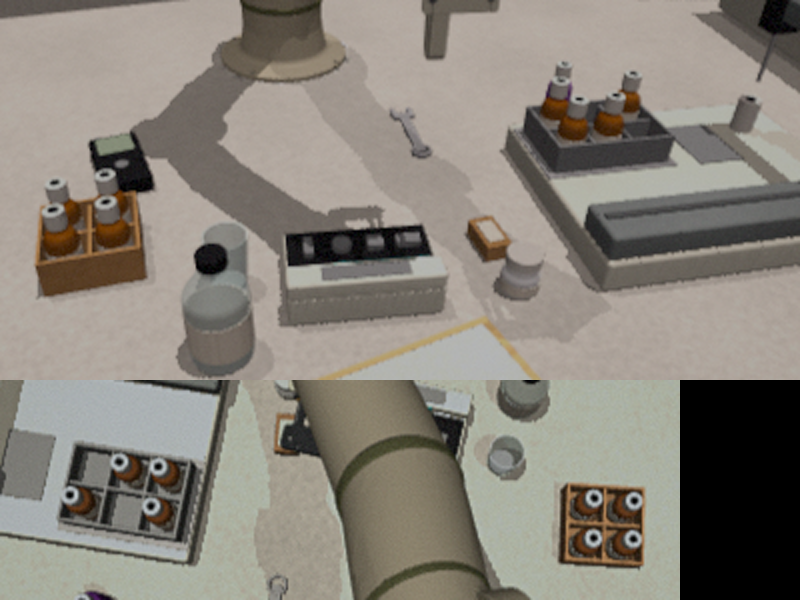

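The check picture shows four upright bottles in the carton, four upright in the tray one per cell, and none left on the bench. Next, Prep Run.

>>> move_arm([
  [[-1, -0.035, 0.019, 0.01, 0, 0, 0], [-1, -0.071, 0.038, 0.05, 0, 0, 0], [-1, -0.071, 0.038, 0.1, 0, 0, 0], [-1, -0.071, 0.038, 0.15, 0, 0, 0], [-1, -0.071, 0.038, 0.19, 0, 0, 0], [-1, -0.071, 0.038, 0.2, 0, 0, 0], [-1, -0.071, 0.038, 0.2, 0, 0, 0], [-1, -0.071, 0.038, 0.2, 0, 0, 0]],
])

```text
t: 52.25
eef_pos: [636.0, -57.6, 69.1]
eef_rot: [2.441, 1.976, 0.003]
force: [0.1, -0.1, 0.5]
grip_width: 0.3
grip_force: 0.0
```

Run:
```python
from h import *
np.set_printoptions(precision=4,suppress=True)
o=sensors.get_obs(); print(o["eef_pos"],yaw(o)); delta((634.1,-60.2,46)); delta((625.4,-99.5,66))
```

```text
[635.988  -57.5855  69.1023] 1.3610710300934052
delta [-0.003  -0.0014  0.0231] turn [0. 0. 0.]
delta [-0.0432 -0.0016  0.0031] turn [0. 0. 0.]
```

>>> move_arm([
  [[-1, -0.003, -0.001, 0.007, 0, 0, 0], [-1, -0.003, -0.001, 0.014, 0, 0, 0], [-1, -0.003, -0.001, 0.019, 0, 0, 0], [-1, -0.003, -0.001, 0.022, 0, 0, 0], [-1, -0.003, -0.001, 0.0235, 0, 0, 0], [-1, -0.003, -0.001, 0.0235, 0, 0, 0]],
])

```text
t: 52.85
eef_pos: [633.7, -61.9, 45.9]
eef_rot: [2.442, 1.973, 0.001]
force: [-5.6, -2.0, 23.2]
grip_width: 0.2
grip_force: 11.1
```

>>> move_arm([
  [[-1, 0, 0, 0.001, 0, 0, 0], [-1, 0, 0, 0.002, 0, 0, 0], [-1, 0, 0, 0.002, 0, 0, 0], [-1, 0, 0, 0.002, 0, 0, 0]],
])

```text
t: 53.25
eef_pos: [633.7, -61.9, 45.5]
eef_rot: [2.441, 1.973, 0.001]
force: [-10.0, -1.9, 37.2]
grip_width: 0.5
grip_force: 19.3
```

>>> move_arm([
  [[-1, 0, 0, -0.015, 0, 0, 0], [-1, 0, 0, -0.03, 0, 0, 0], [-1, -0.02, 0, -0.03, 0, 0, 0], [-1, -0.039, 0, -0.03, 0, 0, 0], [-1, -0.039, 0, -0.026, 0, 0, 0], [-1, -0.039, 0, -0.023, 0, 0, 0], [-1, -0.039, 0, -0.023, 0, 0, 0], [-1, -0.039, 0, -0.023, 0, 0, 0]],
])

```text
t: 54.05
eef_pos: [625.1, -98.2, 64.5]
eef_rot: [-2.441, -1.976, -0.0]
force: [0.7, -0.6, -1.1]
grip_width: 0.6
grip_force: 0.0
```

Run:
```python
from h import *
np.set_printoptions(precision=4,suppress=True)
o=sensors.get_obs(); print(o["eef_pos"],yaw(o),o["force"]); delta((625.4,-99.5,46))
```

```text
[625.0882 -98.1722  64.5117] 1.3612418545446907 [ 0.7131 -0.5719 -1.0712]
delta [-0.0012  0.0006  0.0185] turn [0. 0. 0.]
```

>>> move_arm([
  [[-1, -0.001, 0, 0.006, 0, 0, 0], [-1, -0.001, 0, 0.012, 0, 0, 0], [-1, -0.001, 0, 0.0165, 0, 0, 0], [-1, -0.001, 0, 0.019, 0, 0, 0], [-1, -0.001, 0, 0.02, 0, 0, 0], [-1, -0.001, 0, 0.02, 0, 0, 0], [-1, -0.001, 0, 0.02, 0, 0, 0]],
])

```text
t: 54.75
eef_pos: [624.8, -100.2, 46.1]
eef_rot: [2.442, 1.975, 0.0]
force: [-3.9, 0.6, 16.7]
grip_width: 0.7
grip_force: 8.6
```

>>> move_arm([
  [[-1, 0, 0, 0.0007, 0, 0, 0], [-1, 0, 0, 0.0007, 0, 0, 0]],
])

```text
t: 54.95
eef_pos: [624.9, -100.2, 45.9]
eef_rot: [2.442, 1.975, 0.0]
force: [-5.8, 0.4, 22.4]
grip_width: 0.5
grip_force: 11.4
```

>>> move_arm([
  [[-1, 0, 0, -0.02, 0, 0, 0], [-1, 0, 0, -0.06, 0, 0, 0], [-1, 0, 0, -0.11, 0, 0, 0], [-1, 0, 0, -0.16, 0, 0, 0], [-1, 0, 0, -0.2, 0, 0, 0], [-1, 0, 0, -0.22, 0, 0, 0], [-1, 0, 0, -0.22, 0, 0, 0], [-1, 0, 0, -0.22, 0, 0, 0]],
])

```text
t: 55.75
eef_pos: [624.4, -100.6, 263.6]
eef_rot: [2.443, 1.975, -0.001]
force: [-0.9, -0.6, -0.3]
grip_width: 0.9
grip_force: 0.0
```

Run:
```python
from h import *
o=sensors.get_obs(); print(o["t"],o["eef_pos"],o["force"])
c,im=shot("top","t6.png"); T=cv2.imread("pics/t5.png")[:,:,::-1]
for n,(y0,y1,x0,x1) in dict(tray=(150,225,80,165),carton=(170,230,335,390)).items(): print(n,np.abs(im[y0:y1,x0:x1].astype(int)-T[y0:y1,x0:x1]).mean())
c,s=shot("scene"); S=cv2.imread("pics/s2.png")[:,:,::-1]; print("scene tray/carton",np.abs(s[125:190,340:420].astype(int)-S[125:190,340:420]).mean(),np.abs(s[180:250,95:155].astype(int)-S[180:250,95:155]).mean())
```

```text
55.75 [ 624.41830671 -100.62984843  263.57907496] [-0.89278057 -0.63914929 -0.31015138]
tray 2.436078431372549
carton 16.434040404040402
scene tray/carton 1.7355769230769231 3.140952380952381
```

The carton area changed (shadow, or a knock), so I'll use the last picture.

Run:
```python
import cv2,numpy as np
a=cv2.imread("pics/t5.png")[150:250,320:420];b=cv2.imread("pics/t6.png")[150:250,320:420]
cv2.imwrite("pics/fin.png",np.hstack([cv2.resize(v,(400,400),interpolation=cv2.INTER_CUBIC) for v in (a,b)]))
```

```text
(no output)
```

View pics/fin.png

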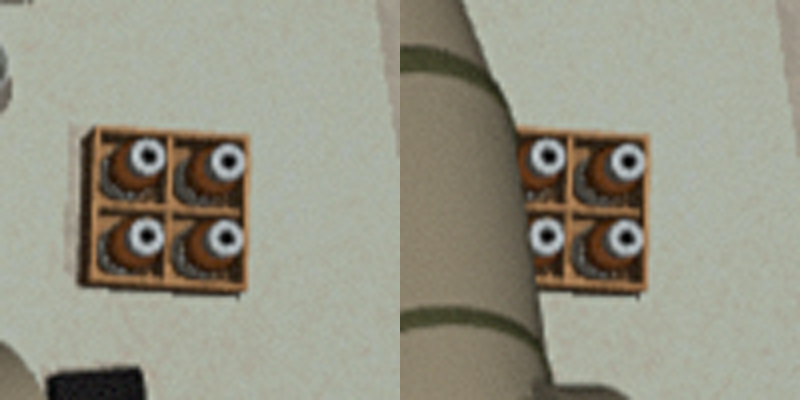

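The difference is only the arm in front of the carton. The four bottles stand there unchanged, so I'm handing in.

```bash
python3 -c "
from station import ticket
print(ticket.finish_job())"
```

```text
the job is handed in; nothing more can be done
None
```

Job handed in: I pressed Park, moved the three finished bottles to the carton and the four waiting bottles to the tray, then pressed Prep Run and Start fully down without pressing Stop; the hand-in gave no verdict.

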